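# Turn the brake pad lining-up against the stop

### The job

One of the two scooter brake pads lies on its lining with the bare steel back showing; it is to be dressed with the rasp next. Turn it over and lay it on the filing board, lining up, flat, with one long edge snug along the steel stop strip, then let go. Lay it over in a controlled way and never let it topple or drop, because the lining chips; leave the other pad, the rasp and the cup of valve caps where they are.

Things in the scene. Friction and masses are not known exactly. Their poses are not given: they have to be found in the camera images.
- pad: brake pad to turn over, 42 (x) x 62 (y) x 9 mm (z), about 120 g, origin at its centre, lying 4.5 mm up at the start. +z half: bright steel back plate 4.5 mm thick; -z half: black lining 4.5 mm thick. z is the steel back's outward normal: up at the start, it must end down. The lining is flush with the plate at both ends (62 mm apart, flat, square, good to grip) and at the -x long edge
- pad_thick_edge (a point): middle of the pad's thick long edge (pad frame -21, 0, 0 mm): steel and lining flush, a flat 9 mm wide edge on which the pad stands by itself, 42 mm high, if let go upright and carefully. At the opposite (+x) long edge the lining stops 8 mm short, so that edge is bare 4.5 mm plate with two dark pin holes, and the pad hardly stands on it. Axes as the pad's
- other_pad: the second, identical brake pad, lying with its dark lining up, origin at its centre, 4.5 mm up; to be left alone
- board: filing board, screwed down: wood 160 (x) x 220 (y) x 12 mm, origin at the centre of its underside, x pointing to the stop, z up, top at z = 12 mm. A steel stop strip 20 mm wide and 7 mm high (lower than a pad, so the rasp clears it) runs along the whole far (+x) side of its top; the strip's face towards -x is at x = +60 mm; no spot along it is marked
- stop_foot (a point): the middle of the corner line where the stop strip's face meets the top of the board (board frame 60, 0, 12 mm); axes as the board's
- rasp: steel flat rasp with a turned wooden handle, 265 mm long along its y, 22 mm wide, 22 mm high, lying beyond the board; origin on its underside under the blade; to be left alone
- cup: small white ceramic cup of silver valve caps, 66 mm across, 55 mm high, far out on the left; origin at the centre of its underside; to be left alone
Mind the look-alikes: they are no part of the job. Leave any green or pink look-alike of the pad alone.

How it is judged:
By the outcome, as a careful person would: the job done as asked, in the order asked, and still so for the second after the job is handed in, with the robot touching nothing.
It also fails if it takes over 69 s, if anything falls off the work surface, if the arm or the gripper's body presses on something with over 40 N, if the wrist force passes 120 N, or if a joint passes its speed limit or range.

### The arm

A 6-joint arm with a two-finger parallel gripper is mounted at the origin on the work surface. World frame = base frame: x ahead of the robot, y to its left, z up, the work surface at z = 0. Lengths are in m, angles in rad, forces in N, time in s.
With the tool pointing down it reaches from about 0.375 to 0.975 m from the base axis. Payload 3.8 kg.
Tool frame: the origin (TCP) lies midway between the tips of the shut fingers; the grasp point (between the pads) lies 19 mm behind it; y points along the fingers, z is the direction in which the jaws open and shut, and the axes are right-handed (so a half turn about y gives the same grasp; the last joint's range is limited). The gripper opens to 88 mm and grips with 3 to 60 N. Pads are 18 mm wide; open, the fingers measure 123 mm over their backs; the gripper's body (75 mm by 187 mm) begins 45 mm behind the grasp point.
Start: joints at [-1.334, 0.264, 1.604, -0, 1.274, -0.037], TCP at [0.183, -0.65, 0.216] pointing down, gripper open.
Joint ranges: [-2.63, 2.63], [-0.94, 2.18], [0.31, 2.57], [-1.31, 4.45], [0, 2.66], [-2.55, 2.55]. Speed limits (rad/s): [2.57, 2.57, 3.14, 3.14, 3.14, 3.14].

### API

Orientations are given as a 3x3 rotation matrix whose columns are the frame's x, y, z axes.
In Python, from rig import robot gives the robot as it stands.
- The arm moves only by the tool servo_tool, never from a script. Its argument "moves" is one flat list of numbers, 6 for each row, row after row: the shift along the tool's x, y, z in units of 200 mm (1.0 is 200 mm), then the turn, a rotation vector about the tool's x, y, z in units of 90 degrees (1.0 is 90 degrees). A call has exactly 10 rows; each row is the pose to reach, as a shift and turn from the pose commanded when the call began, along the tool's axes at that moment; what a row does not reach only later rows make up. A row lasts 1/12 s, in which the tool goes at most 41.7 mm and 7.16 degrees, less where a joint would pass 70% of its speed; a pose out of reach is approached as far as the arm can. A call with a number of a shift or a turn outside -1 to 1 is refused whole. A call with a gripper value outside its range is refused whole. "gripper" is the gripper command: -1 is shut, 1 is fully open, values between are in proportion, set as the call begins (left out, the last holds). The fingers move at their own pace and stop on an object; "squeeze" is the grip in N (left out, the last holds). Time passes only in rows, so rows that repeat a pose let the fingers close, or fill a call up. It gives the time, the measured TCP pose, the force and the opening at its end, in the units of the state.
- robot.state(): the state, without advancing time (a new reading comes with each control period).
- robot.capture(name): name is "scene" or "top"; returns a dict with "frame" (384x512x3 uint8, blue, green, red), "z_map" (384x512 float32, m along the optical axis (not along the pixel's ray), 0 where there is no reading), "intrinsics" (3x3 intrinsics, pixels), "k1" (the pictures are not rectified: a ray, as slopes to the right and down, at radius r is drawn at 1 + k1 r^2 times it, then the intrinsics apply), "origin" and "attitude" of the camera in the world. Camera axes: x right, y up, looking along -z (the intrinsics and any distortion apply to the point x, -y, -z); pixel columns grow to the right and rows downward; lengths in m; the calibration is good to about 2 mm. A picture is of the moment at which its call begins.
- robot.finish_job(): hands the job in, once; it reports no verdict.
Trained networks look in the newest picture that a camera, given by its name, has taken for a name from the list of things; names that differ only in an ending like _2 or _b are one class to them, and where a whole thing is asked for, a point or a joint stands for the part that bears it (a point fixed in the world has none). Each returns a list of dicts, best first, with "confidence" (0 to 1); they miss things now and then, are a little off and sometimes report something else, mostly with a low value. They report only what shows in the picture. A call takes as long as a camera call. They do not tell look-alikes from the thing itself.
- robot.spot_in(target, camera): "point" ([x, y, z] in m, in the coordinates of the camera as it stood for that picture, good to about 4 mm: the middle of the surface that is visible of it).
- robot.mark_of(target, camera): "point" ([x, y, z] in m, in the coordinates of the camera as it stood for that picture, good to about 4 mm: a listed point, or the origin of a listed thing).
The state is a dict: "time": time; "joint_positions": joint angles; "qvel": joint speeds; "effort": joint torques, N m; "ee_pos": TCP position; "ee_rot": TCP orientation; "force": force on the tool from outside, world axes, zero at the start; "moment": the same for the moment, N m; "grip_width": finger opening in m.
Only numpy, scipy, OpenCV 4.12 (cv2) and the standard library are available. Lean on these libraries where they do the work, as an engineer would, in place of code of your own. Each camera call takes 0.05 s, during which the arm holds its last target.

## Working session

There is one attempt and no reset: what is moved stays moved. The work goes in short steps, Python scripts to look and compute and a tool call to move; the robot and the scene stay as the last step left them, time stands still between calls to the robot, and variables do not carry over. Pictures are saved under pics/ and viewed, and the job is handed in when it is done.

Besides the shell and the picture viewer there is one more tool, called as a command line: name --argument value ..., lists and objects as JSON in quotes. servo_tool: Moves the arm, as the interface text tells. Shifts and turns lie within -1 to 1; 1 stands for 200 mm of shift or 90 degrees of turn. Its arguments: {"type":"object","properties":{"moves":{"type":"array","items":{"type":"number","minimum":-1,"maximum":1}},"gripper":{"type":"number"},"squeeze":{"type":"number"}},"required":["moves"]}

```bash
mkdir -p pics; ls; cat > h.py <<'E'
import numpy as np, cv2
from rig import robot
def cap(n):
    c=robot.capture(n); return c
def c2w(c,p):
    return np.array(c["origin"])+np.array(c["attitude"])@np.array(p)
def pts(c):
    # world points for each pixel
    K=np.array(c["intrinsics"]);z=c["z_map"];h,w=z.shape
    u,v=np.meshgrid(np.arange(w),np.arange(h))
    d=np.stack([(u-K[0,2])/K[0,0],(v-K[1,2])/K[1,1]],-1)
    s=d.copy()
    for _ in range(10):
        r2=(s**2).sum(-1,keepdims=True); s=d/(1+c["k1"]*r2)
    P=np.stack([s[...,0]*z,-s[...,1]*z,-z],-1)
    W=P@np.array(c["attitude"]).T+np.array(c["origin"])
    W[z==0]=np.nan
    return W
def proj(c,W):
    p=np.array(c["attitude"]).T@(np.array(W)-np.array(c["origin"]))
    s=np.array([p[0],-p[1]])/(-p[2]); s=s*(1+c["k1"]*(s@s))
    K=np.array(c["intrinsics"]); return K[0,0]*s[0]+K[0,2],K[1,1]*s[1]+K[1,2]
E
python3 - <<'E'
from h import *
import pickle
for n in("scene","top"):
    c=cap(n); cv2.imwrite(f"pics/{n}0.png",c["frame"]); pickle.dump(c,open(f"{n}0.pkl","wb"))
    print(n,c["origin"],np.round(c["attitude"],3).tolist(),np.array(c["intrinsics"]).tolist(),c["k1"])
    for t in["pad","pad_thick_edge","other_pad","board","stop_foot","rasp","cup"]:
        for r in robot.mark_of(t,n)[:4]:
            w=c2w(c,r["point"]); print(t,round(r["confidence"],2),np.round(w,3),np.round(proj(c,w)))
print(robot.state())
E
```

```text
pics
scene [1.15072861 0.60232762 1.40410545] [[-0.699, -0.613, 0.368], [0.715, -0.594, 0.369], [-0.008, 0.521, 0.854]] [[497.46437480640463, 0.0, 260.8571472535995], [0.0, 497.46437480640463, 191.94373449498536], [0.0, 0.0, 1.0]] -0.018149658283006187
pad 0.63 [ 0.465 -0.293  0.002] [219. 130.]
pad 0.62 [ 0.378 -0.375  0.005] [221. 104.]
pad 0.57 [ 0.51  -0.414  0.002] [187. 119.]
pad_thick_edge 0.55 [ 0.445 -0.304  0.006] [221. 124.]
pad_thick_edge 0.5 [ 0.52  -0.4    0.007] [188. 122.]
pad_thick_edge 0.45 [ 0.4   -0.384  0.006] [215. 106.]
other_pad 0.55 [0.434 0.286 0.002] [351. 225.]
board 0.93 [ 0.542  0.009 -0.   ] [265. 194.]
stop_foot 0.84 [0.605 0.015 0.013] [252. 205.]
rasp 0.67 [ 0.73  -0.02  -0.001] [217. 225.]
cup 0.71 [0.508 0.453 0.002] [379. 275.]
top [0.37203514 0.0259453  1.02051733] [[-0.013, 0.98, -0.198], [-1.0, -0.015, -0.012], [-0.015, 0.198, 0.98]] [[358.76917086456456, 0.0, 254.79338089509608], [0.0, 358.76917086456456, 193.5139092384004], [0.0, 0.0, 1.0]] -0.09047385877633894
pad 0.84 [ 0.376 -0.375  0.005] [403. 261.]
pad 0.55 [ 0.464 -0.295  0.01 ] [373. 
[... 644 characters left out ...]
05,
        1.27373552e+00, -3.68935141e-02]), 'qvel': array([ 2.04789672e-04,  6.75742304e-04, -3.89584858e-04, -1.17135723e-03,
        5.47090445e-04,  4.34586390e-05]), 'effort': array([ 1.10628844e-03, -5.01967120e+01, -3.57226896e+01,  7.28146476e-02,
        1.81259355e-02,  7.99890586e-06]), 'ee_pos': array([ 0.18249796, -0.64985959,  0.21636028]), 'ee_rot': array([[-9.62755305e-01, -1.71878306e-06,  2.70374228e-01],
       [-2.70374228e-01, -4.52076152e-05, -9.62755304e-01],
       [ 1.38777416e-05, -9.99999999e-01,  4.30591567e-05]]), 'force': array([-0.29223352, -0.17233476, -0.35485624]), 'moment': array([ 0.01932546, -0.00283253, -0.02103006]), 'grip_width': 0.08801058775130155}
```

```bash
python3 - <<'E'
import cv2
a=cv2.imread("pics/top0.png");b=cv2.imread("pics/scene0.png")
cv2.imwrite("pics/top0c.png",cv2.resize(a[190:290,350:450],None,fx=6,fy=6,interpolation=cv2.INTER_CUBIC))
cv2.imwrite("pics/sc0c.png",cv2.resize(b[85:145,165:245],None,fx=8,fy=8,interpolation=cv2.INTER_CUBIC))
E
```

```text
(no output)
```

View pics/top0.png

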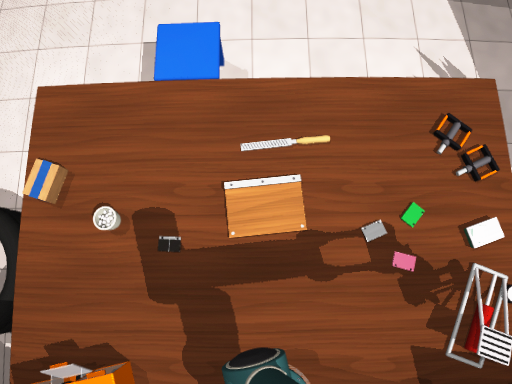

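View pics/scene0.png

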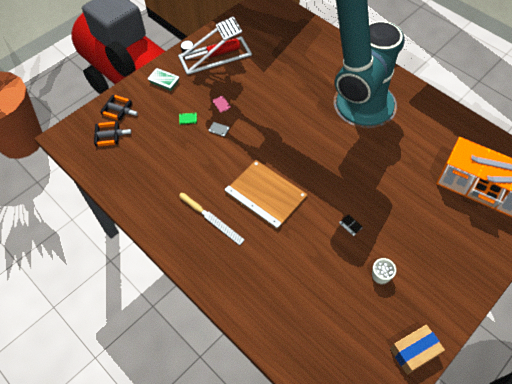

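```bash
sleep 0.1
```

```text
(no output)
```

View pics/top0c.png

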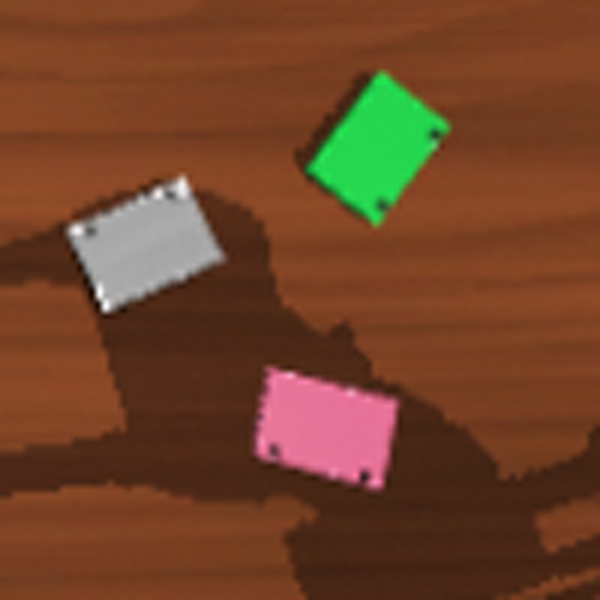

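View pics/sc0c.png

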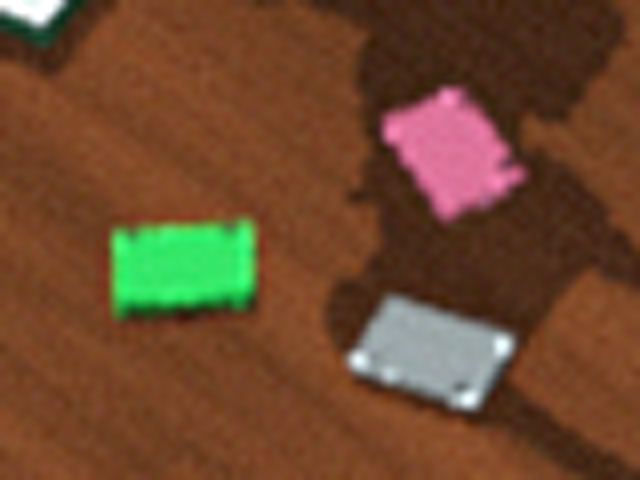

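Candidates in the top view are the grey steel pad at (374,231), the green one at (412,214), the pink one at (403,261), and the dark lining-up pad at (169,244). I'm taking the grey one. The crop shows a bare steel back, with the pin-hole edge at upper left (toward +x world). Next I'll measure it precisely.

```bash
python3 - <<'E'
from h import *
import pickle
print([a for a in dir(robot) if a[0]!='_'])
for n,roi in(("top",(365,215,392,247)),("scene",(203,115,237,143))):
    c=pickle.load(open(n+"0.pkl","rb")); W=pts(c); f=c["frame"]
    hsv=cv2.cvtColor(f,cv2.COLOR_BGR2HSV)
    x0,y0,x1,y1=roi; m=np.zeros(f.shape[:2],bool)
    m[y0:y1,x0:x1]=(hsv[y0:y1,x0:x1,1]<70)&(hsv[y0:y1,x0:x1,2]>90)
    P=W[m]; P=P[~np.isnan(P[:,0])]
    # intersect rays with z=.009 instead of depth
    r=cv2.minAreaRect((P[:,:2]*1000).astype(np.float32))
    print(n,m.sum(),"pad",r,"z",np.round(np.percentile(P[:,2],[10,50,90]),4), P.mean(0))
    # table z near
    t=W[y0-10:y1+10,x0-10:x1+10].reshape(-1,3); print("table z",np.nanpercentile(t[:,2],[5,25,50]))
    # strip: z between
    B=W.reshape(-1,3); s=hsv.reshape(-1,3)
    k=(B[:,0]>.57)&(B[:,0]<.68)&(abs(B[:,1])<.15)&(s[:,1]<60)&(s[:,2]>120)
    Q=B[k]; r=cv2.minAreaRect((Q[:,:2]*1000).astype(np.float32)); print("strip",r,np.nanmedian(Q[:,2]),k.sum())
    # wood
    k=(B[:,0]>.43)&(B[:,0]<.68)&(abs(B[:,1])<.15)&(B[:,2]>.007)
    Q=B[k]; r=cv2.minAreaRect((Q[:,:2]*1000).astype(np.float32)); print("board",r,np.nanmedian(Q[:,2]))
E
python3 - <<'E'
import cv2
a=cv2.imread("pics/top0.png");b=cv2.imread("pics/scene0.png")
cv2.imwrite("pics/t1.png",cv2.resize(a[165:245,215:315],None,fx=6,fy=6,interpolation=cv2.INTER_CUBIC))
E
```

```text
['PlanningError', 'capture', 'finish_job', 'mark_of', 'spot_in', 'state']
top 318 pad ((465.4853820800781, -299.0892639160156), (43.96187973022461, 67.79121398925781), 21.57510757446289) z [0.0052 0.0093 0.0115] [ 0.4645449  -0.29903291  0.00863572]
table z [-0.00215063 -0.00014973  0.00124881]
strip ((612.5750122070312, 16.37311553955078), (25.671649932861328, 223.46131896972656), 5.120822429656982) 0.01971359121375771 542
board ((538.6362915039062, -1.102325439453125), (166.57945251464844, 245.6118621826172), 5.1411848068237305) 0.012979308351675156
scene 194 pad ((461.4319763183594, -300.0720520019531), (53.22569274902344, 69.57038116455078), 19.675561904907227) z [0.0022 0.0085 0.013 ] [ 0.46495669 -0.29604796  0.00807774]
table z [-0.00504262 -0.00151816  0.00102177]
strip ((607.7958374023438, 16.037986755371094), (29.16710662841797, 221.38192749023438), 4.449135780334473) 0.018431281362904173 447
board ((554.407470703125, 0.247955322265625), (246.8188934326172, 297.65008544921875), 0.41343632340431213) 0.013252845493936682
```

View pics/t1.png

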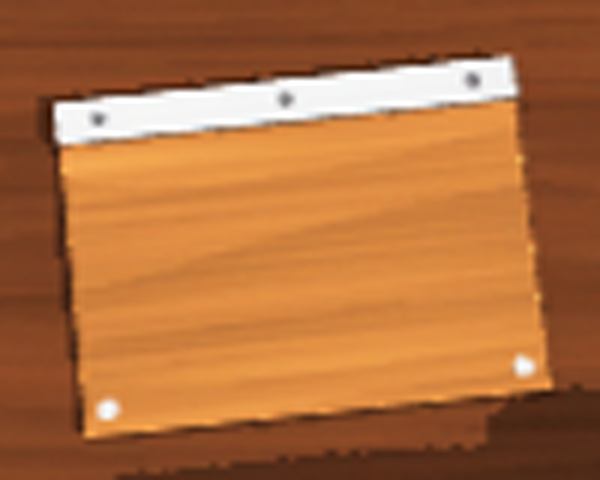

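```bash
cat >> h.py <<'E'
def onplane(c,uv,z0):
    uv=np.atleast_2d(np.array(uv,float)); K=np.array(c["intrinsics"])
    d=np.stack([(uv[:,0]-K[0,2])/K[0,0],(uv[:,1]-K[1,2])/K[1,1]],-1); s=d.copy()
    for _ in range(10): s=d/(1+c["k1"]*(s**2).sum(-1,keepdims=True))
    R=np.stack([s[:,0],-s[:,1],-np.ones(len(s))],-1)@np.array(c["attitude"]).T
    o=np.array(c["origin"]); t=(z0-o[2])/R[:,2]
    return o+t[:,None]*R
E
python3 - <<'E'
from h import *
import pickle
for n,roi,z in(("top",(362,213,394,249),.009),("scene",(200,112,240,146),.009)):
    c=pickle.load(open(n+"0.pkl","rb")); f=c["frame"]
    x0,y0,x1,y1=roi; S=8
    g=f[y0:y1,x0:x1,0].astype(np.float32) # blue channel: wood low
    G=cv2.resize(g,None,fx=S,fy=S,interpolation=cv2.INTER_CUBIC)
    m=(G>80).astype(np.uint8)
    cs,_=cv2.findContours(m,cv2.RETR_EXTERNAL,cv2.CHAIN_APPROX_NONE); k=max(cs,key=cv2.contourArea)[:,0,:]
    uv=(k+.5)/S-.5+[x0,y0]; W=onplane(c,uv,z)[:,:2]*1000
    print(n,cv2.minAreaRect(W.astype(np.float32)))
    # strip/wood edge
    pts_=[];far=[]
    if n=="top":
      for u in range(232,296):
        col=f[165:200,u,0].astype(float); cu=cv2.resize(col.reshape(-1,1).astype(np.float32),(1,35*S),interpolation=cv2.INTER_LINEAR)[:,0]
        b=np.where(cu>130)[0]
        pts_.append((u,165+(b.max()+.5)/S-.5)); far.append((u,165+(b.min()+.5)/S-.5))
      for nm,p,zz in(("near",pts_,.012),("near",pts_,.019),("far",far,.019)):
        Wl=onplane(c,p,zz); 
        l=np.polyfit(Wl[:,1],Wl[:,0],1); r=Wl[:,0]-np.polyval(l,Wl[:,1]); l=np.polyfit(Wl[abs(r)<.002,1],Wl[abs(r)<.002,0],1)
        print(nm,zz,"x at y=0:",l[1],"yaw deg",-np.degrees(np.arctan(l[0])),"y range",Wl[:,1].min(),Wl[:,1].max())
E
```

```text
top ((464.8743591308594, -296.7998046875), (45.73760223388672, 65.63693237304688), 21.855300903320312)
near 0.012 x at y=0: 0.6025110443441314 yaw deg 5.104969063506401 y range -0.07774328313720637 0.10419449222784712
near 0.019 x at y=0: 0.6009274259653656 yaw deg 5.1049690635064335 y range -0.07702359292233962 0.10365137377848622
far 0.019 x at y=0: 0.6214830901075596 yaw deg 5.141497505472099 y range -0.07776105941561914 0.10365620154918401
scene ((465.66754150390625, -295.3335266113281), (48.93196487426758, 67.87220001220703), 20.46877098083496)
```

```bash
cat >> h.py <<'E'
from scipy.spatial.transform import Rotation as Ro
def Rt(az,tilt):
    """az: azimuth (deg) of horizontal dir h; tilt>0: tool points down and toward +h. jaw z = az-90."""
    a=np.radians(az);t=np.radians(tilt)
    h=np.array([np.cos(a),np.sin(a),0]); y=np.sin(t)*h-np.cos(t)*np.array([0,0,1.]); z=np.array([np.sin(a),-np.cos(a),0])
    return np.stack([np.cross(y,z),y,z],1)
def H(az): a=np.radians(az); return np.array([np.cos(a),np.sin(a),0])
def rel(p0,R0,p,R):
    s=R0.T@(np.array(p)-p0)/.2; w=Ro.from_matrix(R0.T@R).as_rotvec()/(np.pi/2)
    return np.round(np.r_[s,w],4)
def go(p,R,p0=None,R0=None):
    st=robot.state(); p0=st["ee_pos"] if p0 is None else p0; R0=st["ee_rot"] if R0 is None else R0
    print(list(rel(p0,R0,p,R)), "err mm",np.round((p0-p)*1000,1))
E
python3 - <<'E'
from h import *
g=np.array([.465,-.2965,0])-H(22)*.0064+[0,0,.0074]
print(g); go(g+[0,0,.12],Rt(22,-45))
E
```

```text
[ 0.45906602 -0.29889748  0.0074    ]
[np.float64(-1.8058), np.float64(0.4447), np.float64(-1.3156), np.float64(0.0275), np.float64(-0.0665), np.float64(-0.4995)] err mm [-276.6 -351.    89. ]
```

servo_tool --moves '[-0.9,0.1,-0.65,0,0,0,-0.9,0.1,-0.65,0,0,0,-0.9,0.1,-0.65,0.014,-0.033,-0.25,-0.9,0.1,-0.65,0.014,-0.033,-0.25,-0.9,0.1,-0.65,0.014,-0.033,-0.25,-0.9,0.1,-0.65,0.014,-0.033,-0.25,-0.9,0.1,-0.65,0.014,-0.033,-0.25,-0.9,0.1,-0.65,0.014,-0.033,-0.25,-0.9,0.1,-0.65,0.014,-0.033,-0.25,-0.9,0.1,-0.65,0.014,-0.033,-0.25]' --gripper 1 --squeeze 25

```text
time: 1.63
ee_pos: [0.3193, -0.4776, 0.197]
ee_rot: [[-0.877, -0.359, 0.32], [-0.291, -0.133, -0.947], [0.383, -0.924, 0.013]]
force: [0.3, 0.2, -0.3]
grip_width: 0.0879
```

```bash
python3 - <<'E'
from h import *
g=np.array([.465,-.2965,0])-H(22)*.0064+[0,0,.0074]
print(robot.state()["joint_positions"]);go(g+[0,0,.12],Rt(22,-45))
E
```

```text
[-0.80255219  0.19666399  1.77443033 -0.36770608  1.35022383  0.55902748]
[np.float64(-1.0061), np.float64(-0.0488), np.float64(-0.6274), np.float64(0.014), np.float64(-0.0355), np.float64(-0.2497)] err mm [-139.8 -178.7   69.6]
```

servo_tool --moves '[-1,-0.05,-0.62,0.014,-0.035,-0.25,-1,-0.05,-0.62,0.014,-0.035,-0.25,-1,-0.05,-0.62,0.014,-0.035,-0.25,-1,-0.05,-0.62,0.014,-0.035,-0.25,-1,-0.05,-0.62,0.014,-0.035,-0.25,-1,-0.05,-0.62,0.014,-0.035,-0.25,-1,-0.05,-0.62,0.014,-0.035,-0.25,-1,-0.05,-0.62,0.014,-0.035,-0.25,-1,-0.05,-0.62,0.014,-0.035,-0.25,-1,-0.05,-0.62,0.014,-0.035,-0.25]'

```text
time: 2.47
ee_pos: [0.4583, -0.3008, 0.1284]
ee_rot: [[-0.656, -0.656, 0.373], [-0.264, -0.264, -0.928], [0.707, -0.707, 0.0]]
force: [0.2, -0.2, 0.1]
grip_width: 0.088
```

```bash
python3 - <<'E'
from h import *
g=np.array([.465,-.2965,0])-H(22)*.0064+[0,0,.0074]
s=robot.state();print(s["joint_positions"],s["ee_pos"]);go(g+[0,0,.12],Rt(22,-45))
a=cap("top");b=cap("scene")
cv2.imwrite("pics/m2.png",np.hstack([cv2.resize(a["frame"][150:300,290:490],(800,600)) ]));cv2.imwrite("pics/m2s.png",cv2.resize(b["frame"][40:190,120:320],(800,600)))
W=pts(a)
E
```

```text
[-0.32057249  0.5166178   1.63552303 -0.47616652  1.63315224  0.99880657] [ 0.45834188 -0.30076847  0.1284391 ]
[np.float64(-0.0085), np.float64(-0.0012), np.float64(-0.0073), np.float64(0.0004), np.float64(-0.0008), np.float64(0.0)] err mm [-0.7 -1.9  1. ]
```

View pics/m2.png

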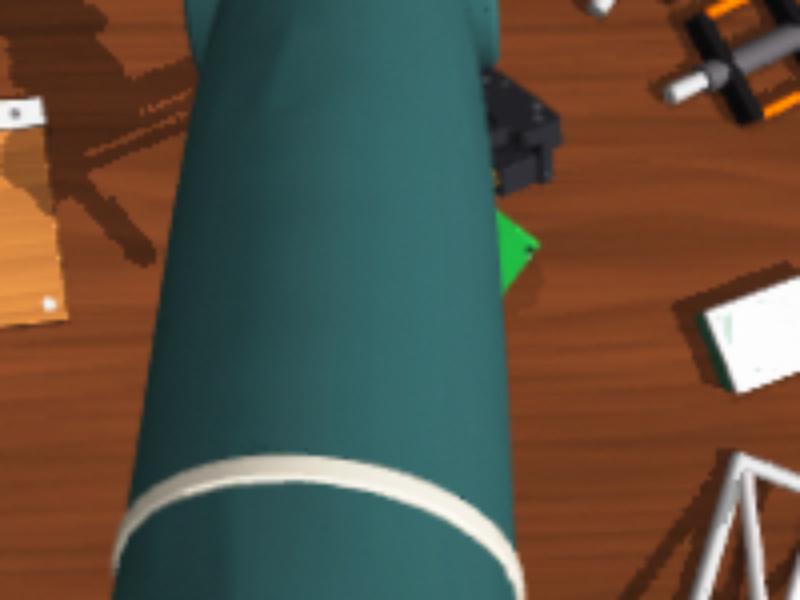

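View pics/m2s.png

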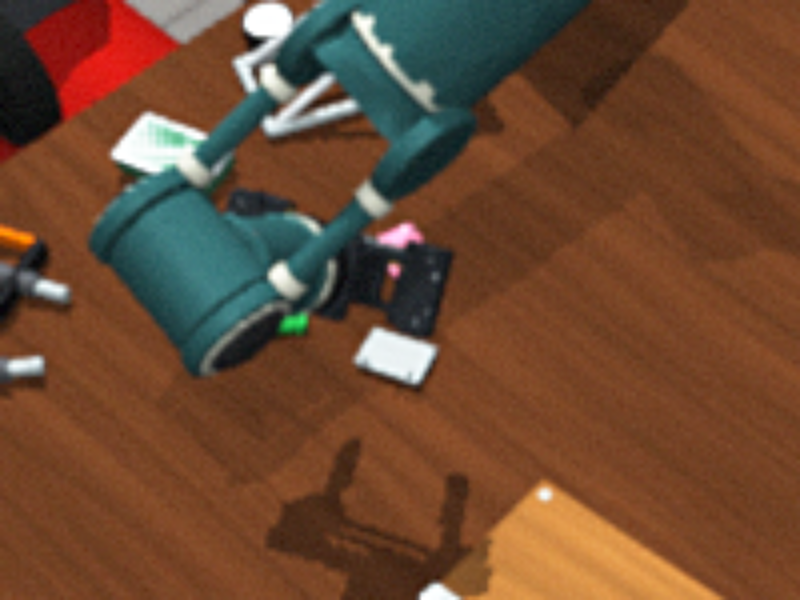

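```bash
python3 - <<'E'
from h import *
g=np.array([.465,-.2965,0])-H(22)*.0064+[0,0,.0074]
go(g+[0,0,.012],Rt(22,-45)); go(g,Rt(22,-45))
E
```

```text
[np.float64(-0.3894), np.float64(0.3819), np.float64(-0.0056), np.float64(0.0003), np.float64(-0.0005), np.float64(-0.0002)] err mm [ -0.6  -1.4 109.1]
[np.float64(-0.4318), np.float64(0.4243), np.float64(-0.0056), np.float64(0.0003), np.float64(-0.0005), np.float64(-0.0002)] err mm [ -0.6  -1.4 121.1]
```

servo_tool --moves '[-0.1,0.1,-0.006,0,0,0,-0.2,0.2,-0.006,0,0,0,-0.3,0.3,-0.006,0,0,0,-0.35,0.34,-0.006,0,0,0,-0.38,0.372,-0.006,0,0,0,-0.39,0.382,-0.006,0,0,0,-0.4,0.392,-0.006,0,0,0,-0.41,0.402,-0.006,0,0,0,-0.42,0.412,-0.006,0,0,0,-0.42,0.412,-0.006,0,0,0]'

```text
time: 3.4
ee_pos: [0.4604, -0.2971, 0.0103]
ee_rot: [[-0.655, -0.655, 0.377], [-0.266, -0.266, -0.926], [0.707, -0.707, -0.0]]
force: [-0.5, -0.4, 0.6]
grip_width: 0.0885
```

```bash
python3 - <<'E'
from h import *
g=np.array([.465,-.2965,0])-H(22)*.0064+[0,0,.0074]
s=robot.state();print(s["joint_positions"],s["force"]);go(g,Rt(22,-45))
b=cap("scene")
cv2.imwrite("pics/m3s.png",cv2.resize(b["frame"][80:170,140:260],(800,600),interpolation=cv2.INTER_CUBIC))
E
```

```text
[-0.31406764  0.66113982  1.66481338 -0.47513637  1.47962208  1.08013458] [-0.46502094 -0.38179706  0.58980292]
[np.float64(-0.0037), np.float64(0.0171), np.float64(0.006), np.float64(-0.001), np.float64(0.001), np.float64(-0.0001)] err mm [1.3 1.8 2.9]
```

View pics/m3s.png

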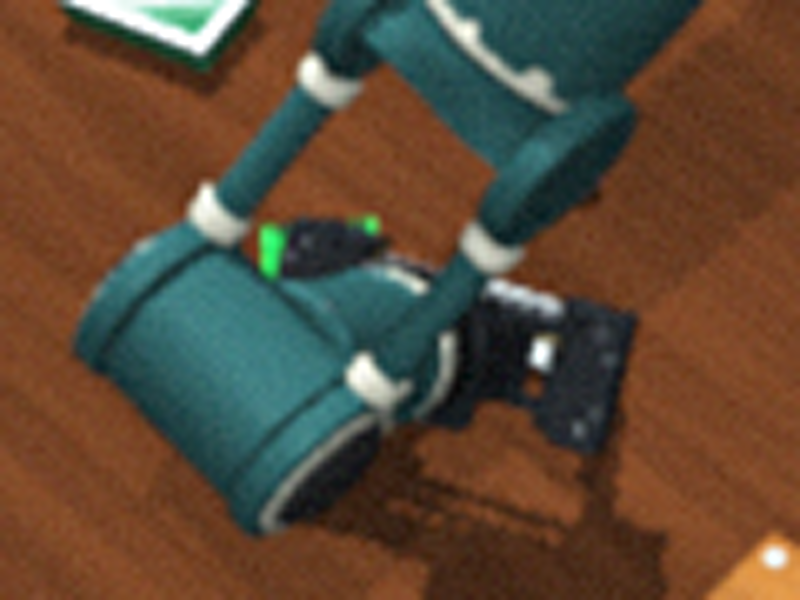

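servo_tool --moves '[0,0.004,0.003,0,0,0,-0.001,0.008,0.006,0,0,0,-0.003,0.012,0.006,0,0,0,-0.004,0.015,0.006,0,0,0,-0.004,0.017,0.006,0,0,0,-0.004,0.017,0.006,0,0,0,-0.004,0.017,0.006,0,0,0,-0.004,0.017,0.006,0,0,0,-0.004,0.017,0.006,0,0,0,-0.004,0.017,0.006,0,0,0]'

```text
time: 4.28
ee_pos: [0.4586, -0.2988, 0.0069]
ee_rot: [[-0.654, -0.656, 0.377], [-0.267, -0.266, -0.926], [0.708, -0.707, -0.001]]
force: [-1.0, -0.6, -0.0]
grip_width: 0.0882
```

servo_tool --moves '[0,0,0,0,0,0,0,0,0,0,0,0,0,0,0,0,0,0,0,0,0,0,0,0,0,0,0,0,0,0,0,0,0,0,0,0,0,0,0,0,0,0,0,0,0,0,0,0,0,0,0,0,0,0,0,0,0,0,0,0]' --gripper 0.3 --squeeze 25

```text
time: 5.12
ee_pos: [0.4586, -0.2988, 0.0069]
ee_rot: [[-0.654, -0.656, 0.377], [-0.267, -0.266, -0.926], [0.708, -0.707, -0.001]]
force: [0.1, 1.0, -0.2]
grip_width: 0.057
```

```bash
python3 - <<'E'
from h import *
s=robot.state();print(s["grip_width"],s["force"],s["moment"])
b=cap("scene");a=cap("top")
cv2.imwrite("pics/m4s.png",cv2.resize(b["frame"][95:155,180:260],(800,600),interpolation=cv2.INTER_CUBIC))
cv2.imwrite("pics/m4t.png",cv2.resize(a["frame"][170:290,320:480],(800,600),interpolation=cv2.INTER_CUBIC))
E
```

```text
0.05704903826276073 [ 0.07263646  1.02991787 -0.16913417] [ 0.12014618 -0.35948126  0.00050797]
```

View pics/m4s.png

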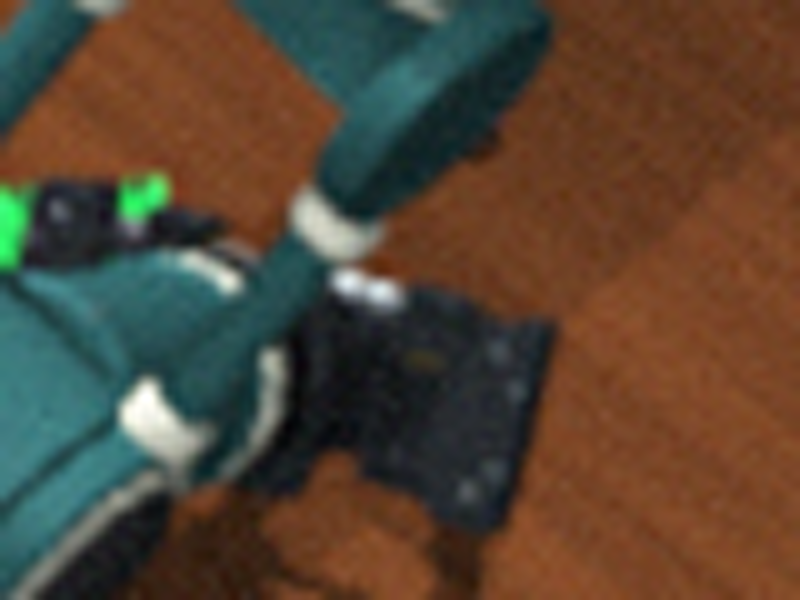

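View pics/m4t.png

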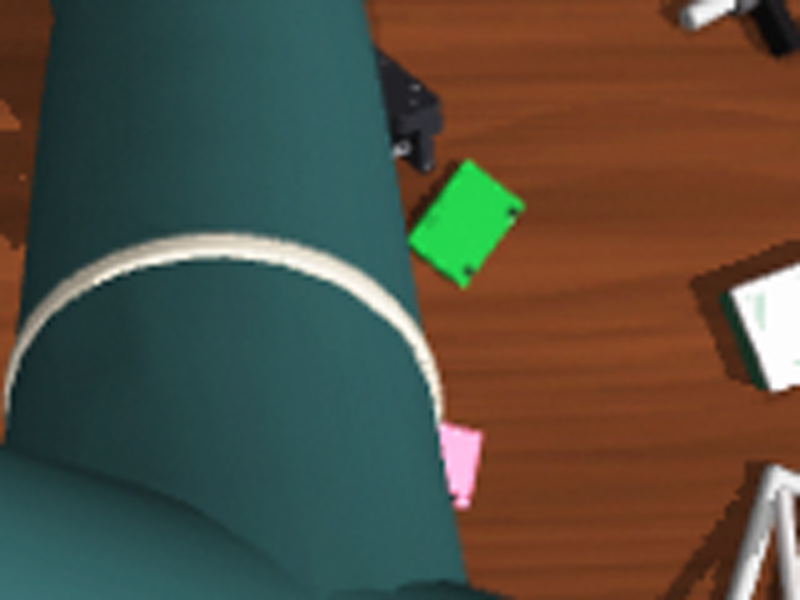

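servo_tool --moves '[0,0,0,0,0,0,0,0,0,0,0,0,0,0,0,0,0,0,0,0,0,0,0,0,0,0,0,0,0,0,0,0,0,0,0,0,0,-0.1,0,0,0,0,0,-0.25,0,0,0,0,0,-0.4,0,0,0,0,0,-0.5,0,0,0,0]' --gripper 1

```text
time: 6.05
ee_pos: [0.5261, -0.2718, 0.0795]
ee_rot: [[-0.656, -0.654, 0.377], [-0.266, -0.267, -0.926], [0.706, -0.708, 0.001]]
force: [1.7, -0.7, 0.2]
grip_width: 0.0883
```

```bash
python3 - <<'E'
from h import *
s=robot.state();print(s["grip_width"],s["force"],s["ee_pos"])
b=cap("scene")
cv2.imwrite("pics/m5s.png",cv2.resize(b["frame"][75:165,150:270],(800,600),interpolation=cv2.INTER_CUBIC))
E
```

```text
0.08829382687490354 [ 1.72357795 -0.6938365   0.24420361] [ 0.52614738 -0.27184362  0.07945056]
```

View pics/m5s.png

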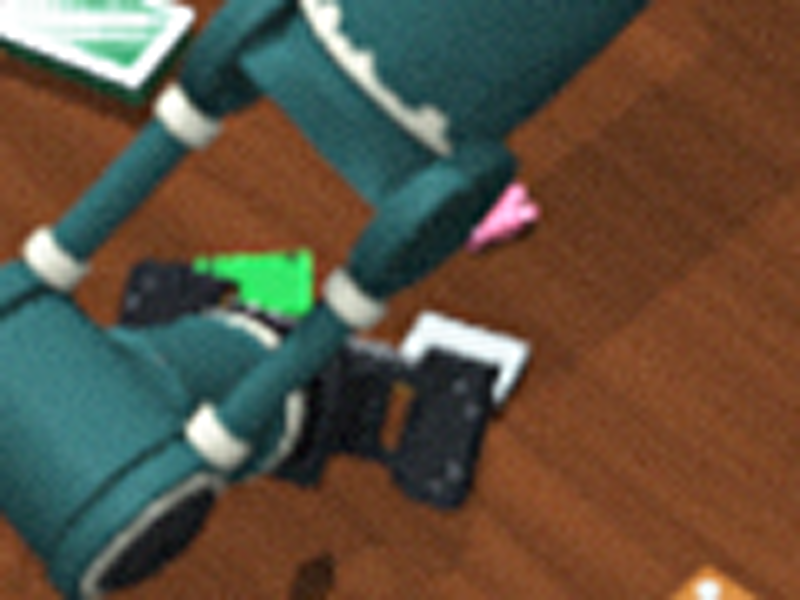

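```bash
python3 - <<'E'
from h import *
s=robot.state(); c=cap("scene"); W=pts(c)
T=(W-s["ee_pos"])@s["ee_rot"]*1000
m=(np.abs(T[...,2])<70)&(np.abs(T[...,0])<25)&(T[...,1]>-70)&(T[...,1]<25)&(W[...,2]>.02)
P=T[m]; 
for zlo in range(-70,70,10):
    q=P[(P[:,2]>=zlo)&(P[:,2]<zlo+10)]
    if len(q)>3: print(zlo,len(q),"ymax",np.percentile(q[:,1],[50,90,98]).round(1),"x",np.percentile(q[:,0],[2,98]).round(1))
print(proj(c,s["ee_pos"]))
gx=[proj(c,s["ee_pos"]+s["ee_rot"]@np.array(v)) for v in([.009,0,-.044],[-.009,0,-.044],[.009,-.04,-.044],[-.009,-.04,-.044],[.009,-.04,-.061],[.009,0,-.061])]
f=cv2.resize(c["frame"][75:165,150:270],(800,600),interpolation=cv2.INTER_CUBIC)
for i,(u,v) in enumerate(gx):
    p=(int((u-150+.5)*800/120),int((v-75+.5)*600/90)); cv2.circle(f,p,4,(0,255,255),-1); cv2.putText(f,str(i),p,0,.6,(255,255,255),1)
cv2.imwrite("pics/m6.png",f)
E
```

```text
(np.float64(207.63612560258514), np.float64(129.54414211342868))
```

View pics/m6.png

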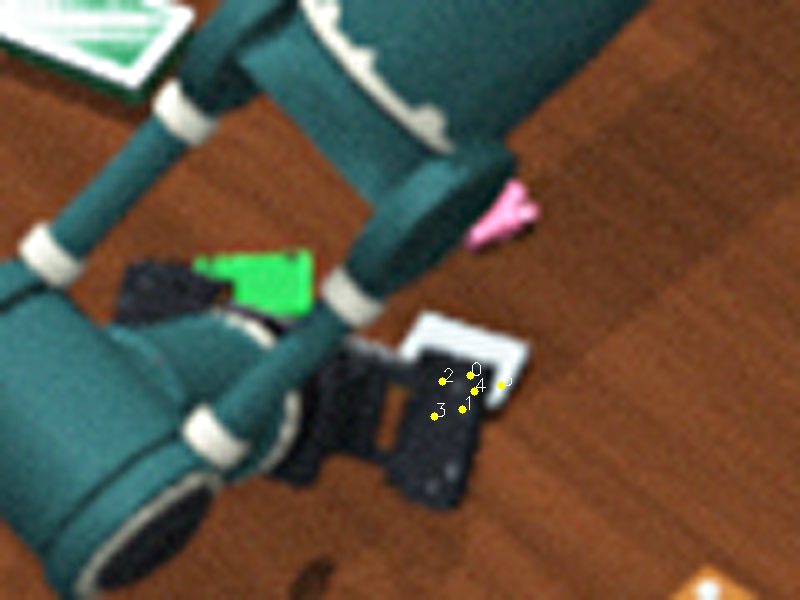

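```bash
python3 - <<'E'
from h import *
s=robot.state(); c=cap("scene"); R=s["ee_rot"];p=s["ee_pos"]
K=np.array(c["intrinsics"])
def inv(px,zt):
    u=px[0]*120/800-.5+150; v=px[1]*90/600-.5+75
    # ray via two planes
    a=onplane(c,[(u,v)],0.)[0]; o=np.array(c["origin"]); d=a-o
    n=R[:,2]; t=(zt-(o-p)@n)/(d@n); w=o+t*d
    return ((w-p)@R*1000).round(1)
for px in((497,362),(487,385),(465,505),(390,480),(425,348)):
    print(px,inv(px,-.0615),inv(px,-.053),inv(px,-.044))
E
```

```text
(497, 362) [ 22.7 -20.7 -61.5] [ 18.2   5.5 -53. ] [ 13.5  33.1 -44. ]
(487, 385) [ 11.3 -27.  -61.5] [  6.7  -1.  -53. ] [  1.7  26.5 -44. ]
(465, 505) [-52.7 -13.6 -61.5] [-58.5  12.6 -53. ] [-64.5  40.4 -44. ]
(390, 480) [ -26.8 -132.8  -61.5] [ -32.  -108.5  -53. ] [-37.6 -82.9 -44. ]
(425, 348) [  37.2 -129.9  -61.5] [  33.  -105.6  -53. ] [ 28.5 -79.8 -44. ]
```

```bash
python3 - <<'E'
from h import *
import pickle
c=cap("scene"); c0=pickle.load(open("scene0.pkl","rb"))
f=cv2.resize(c["frame"][110:150,200:245],(450,400),interpolation=cv2.INTER_CUBIC); f0=cv2.resize(c0["frame"][110:150,200:245],(450,400),interpolation=cv2.INTER_CUBIC)
for g in (f,f0):
    pts4=[]
    for a,b in((-21,-31),(21,-31),(21,31),(-21,31)):
        w=np.array([.465,-.2965,.009])+H(22)*a/1000+H(112)*b/1000
        u,v=proj(c,w); pts4.append([(u-200+.5)*10,(v-110+.5)*10])
    cv2.polylines(g,[np.int32(pts4)],True,(0,255,255),1)
cv2.imwrite("pics/m7.png",cv2.resize(np.hstack([f,f0]),(800,356)))
go(np.array([.465,-.2965,.03])-H(22)*.0156,Rt(22,-45))
E
```

```text
[np.float64(0.1138), np.float64(0.4481), np.float64(0.0016), np.float64(-0.0008), np.float64(0.0015), np.float64(0.0004)] err mm [73.5 30.2 47.2]
```

View pics/m7.png

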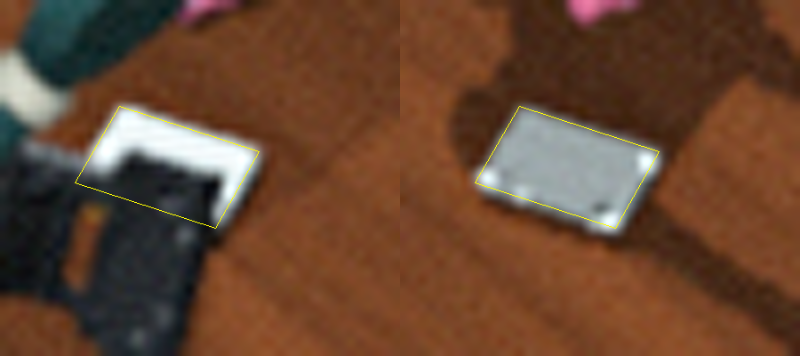

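servo_tool --moves '[0.03,0.12,0,0,0,0,0.06,0.24,0.001,0,0,0,0.09,0.36,0.002,0,0,0,0.114,0.448,0.002,0,0,0,0.114,0.448,0.002,0,0,0,0.094,0.468,0.002,0,0,0,0.07,0.492,0.002,0,0,0,0.055,0.507,0.002,0,0,0,0.044,0.518,0.002,0,0,0,0.044,0.518,0.002,0,0,0]' --gripper 0.66

```text
time: 7.08
ee_pos: [0.4511, -0.3021, 0.0098]
ee_rot: [[-0.654, -0.656, 0.377], [-0.267, -0.266, -0.926], [0.708, -0.706, -0.001]]
force: [-0.6, 0.1, 0.0]
grip_width: 0.0731
```

servo_tool --moves '[-0.003,0.003,0,0,0,0,-0.005,0.005,0,0,0,0,-0.007,0.007,0,0,0,0,-0.01,0.01,0,0,0,0,-0.01,0.01,0,0,0,0,-0.01,0.01,0,0,0,0,-0.01,0.01,0,0,0,0,-0.01,0.01,0,0,0,0,-0.01,0.01,0,0,0,0,-0.01,0.01,0,0,0,0]'

```text
time: 7.92
ee_pos: [0.4506, -0.3024, 0.0078]
ee_rot: [[-0.654, -0.656, 0.377], [-0.267, -0.266, -0.926], [0.708, -0.707, -0.001]]
force: [-0.2, 0.1, 0.1]
grip_width: 0.0734
```

servo_tool --moves '[-0.003,0.003,0,0,0,0,-0.005,0.005,0,0,0,0,-0.007,0.007,0,0,0,0,-0.01,0.01,0,0,0,0,-0.01,0.01,0,0,0,0,-0.01,0.01,0,0,0,0,-0.01,0.01,0,0,0,0,-0.01,0.01,0,0,0,0,-0.01,0.01,0,0,0,0,-0.01,0.01,0,0,0,0]'

```text
time: 8.75
ee_pos: [0.4506, -0.3024, 0.0049]
ee_rot: [[-0.654, -0.656, 0.377], [-0.267, -0.266, -0.926], [0.708, -0.707, -0.001]]
force: [-0.1, 0.7, 0.0]
grip_width: 0.0734
```

servo_tool --moves '[-0.003,0.003,0,0,0,0,-0.005,0.005,0,0,0,0,-0.007,0.007,0,0,0,0,-0.01,0.01,0,0,0,0,-0.01,0.01,0,0,0,0,-0.01,0.01,0,0,0,0,-0.01,0.01,0,0,0,0,-0.01,0.01,0,0,0,0,-0.01,0.01,0,0,0,0,-0.01,0.01,0,0,0,0]'

```text
time: 9.58
ee_pos: [0.4506, -0.3024, 0.0021]
ee_rot: [[-0.654, -0.656, 0.377], [-0.267, -0.266, -0.926], [0.708, -0.707, -0.001]]
force: [0.3, 0.4, 1.1]
grip_width: 0.073
```

servo_tool --moves '[-0.003,0.003,0,0,0,0,-0.005,0.005,0,0,0,0,-0.007,0.007,0,0,0,0,-0.01,0.01,0,0,0,0,-0.01,0.01,0,0,0,0,-0.01,0.01,0,0,0,0,-0.01,0.01,0,0,0,0,-0.01,0.01,0,0,0,0,-0.01,0.01,0,0,0,0,-0.01,0.01,0,0,0,0]'

```text
time: 10.42
ee_pos: [0.4506, -0.3024, -0.0007]
ee_rot: [[-0.654, -0.656, 0.377], [-0.267, -0.266, -0.926], [0.708, -0.707, -0.001]]
force: [-0.2, -1.0, 0.2]
grip_width: 0.0732
```

servo_tool --moves '[-0.003,0.003,0,0,0,0,-0.005,0.005,0,0,0,0,-0.007,0.007,0,0,0,0,-0.01,0.01,0,0,0,0,-0.01,0.01,0,0,0,0,-0.01,0.01,0,0,0,0,-0.01,0.01,0,0,0,0,-0.01,0.01,0,0,0,0,-0.01,0.01,0,0,0,0,-0.01,0.01,0,0,0,0]'

```text
time: 11.25
ee_pos: [0.4506, -0.3024, -0.0035]
ee_rot: [[-0.654, -0.656, 0.377], [-0.267, -0.266, -0.926], [0.708, -0.707, -0.001]]
force: [0.0, -0.7, -0.4]
grip_width: 0.0731
```

servo_tool --moves '[-0.003,0.003,0,0,0,0,-0.005,0.005,0,0,0,0,-0.007,0.007,0,0,0,0,-0.01,0.01,0,0,0,0,-0.01,0.01,0,0,0,0,-0.01,0.01,0,0,0,0,-0.01,0.01,0,0,0,0,-0.01,0.01,0,0,0,0,-0.01,0.01,0,0,0,0,-0.01,0.01,0,0,0,0]'

```text
time: 12.08
ee_pos: [0.4507, -0.3024, -0.0063]
ee_rot: [[-0.654, -0.656, 0.377], [-0.267, -0.266, -0.926], [0.708, -0.707, -0.001]]
force: [-0.1, -0.4, 0.1]
grip_width: 0.0734
```

servo_tool --moves '[0,0,0,0,0,0,0,0,0,0,0,0,0,0,0,0,0,0,0,0,0,0,0,0,0,0,0,0,0,0,0,0,0,0,0,0,0,0,0,0,0,0,0,0,0,0,0,0,0,0,0,0,0,0,0,0,0,0,0,0]' --gripper 0.3 --squeeze 10

```text
time: 12.92
ee_pos: [0.4506, -0.3024, -0.0064]
ee_rot: [[-0.654, -0.656, 0.377], [-0.267, -0.266, -0.926], [0.708, -0.707, -0.001]]
force: [-0.2, -0.3, 0.5]
grip_width: 0.0616
```

servo_tool --moves '[0,0,0,0,0,0,0,0,0,0,0,0,0,0,0,0,0,0,0,0,0,0,0,0,-0.003,0.003,0,0,0,0,-0.006,0.006,0,0,0,0,-0.008,0.008,0,0,0,0,-0.01,0.01,0,0,0,0,-0.01,0.01,0,0,0,0,-0.01,0.01,0,0,0,0]' --gripper 0.52

```text
time: 13.75
ee_pos: [0.4507, -0.3025, -0.0088]
ee_rot: [[-0.654, -0.656, 0.377], [-0.266, -0.266, -0.926], [0.708, -0.706, -0.001]]
force: [-0.5, 0.1, 3.0]
grip_width: 0.0673
```

servo_tool --moves '[0.003,-0.003,0,0,0,0,0.006,-0.006,0,0,0,0,0.008,-0.008,0,0,0,0,0.008,-0.008,0,0,0,0,0.008,-0.008,0,0,0,0,0.008,-0.008,0,0,0,0,0.008,-0.008,0,0,0,0,0.008,-0.008,0,0,0,0,0.008,-0.008,0,0,0,0,0.008,-0.008,0,0,0,0]' --gripper 0.3 --squeeze 30

```text
time: 14.58
ee_pos: [0.4506, -0.3024, -0.007]
ee_rot: [[-0.654, -0.656, 0.377], [-0.267, -0.266, -0.926], [0.708, -0.707, -0.001]]
force: [0.1, 0.3, -1.7]
grip_width: 0.0613
```

```bash
python3 - <<'E'
from h import *
s=robot.state();print(s["grip_width"],s["force"],s["ee_pos"])
go(s["ee_pos"]+[0,0,.12],s["ee_rot"])
E
```

```text
0.061263365617641896 [ 0.11761346  0.30138654 -1.69692223] [ 0.45061358 -0.30240031 -0.0069906 ]
[np.float64(0.4246), np.float64(-0.4239), np.float64(-0.0005), np.float64(0.0), np.float64(0.0), np.float64(0.0)] err mm [   0.    0. -120.]
```

servo_tool --moves '[0.005,-0.005,0,0,0,0,0.015,-0.015,0,0,0,0,0.04,-0.04,0,0,0,0,0.08,-0.08,0,0,0,0,0.14,-0.14,0,0,0,0,0.2,-0.2,0,0,0,0,0.27,-0.27,0,0,0,0,0.34,-0.34,0,0,0,0,0.4,-0.4,0,0,0,0,0.42,-0.42,0,0,0,0]'

```text
time: 15.42
ee_pos: [0.4526, -0.3033, 0.1164]
ee_rot: [[-0.658, -0.652, 0.377], [-0.265, -0.268, -0.926], [0.705, -0.71, 0.004]]
force: [0.7, -1.1, -1.2]
grip_width: 0.0615
```

```bash
python3 - <<'E'
from h import *
s=robot.state();print(s["grip_width"],s["force"],s["ee_pos"],s["joint_positions"])
b=cap("scene")
cv2.imwrite("pics/m8.png",cv2.resize(b["frame"][40:160,130:290],(800,600),interpolation=cv2.INTER_CUBIC))
E
```

```text
0.061507433560897176 [ 0.71827612 -1.10359325 -1.18000127] [ 0.45263054 -0.30329241  0.11639939] [-0.32533043  0.51821148  1.65685606 -0.48073929  1.60540944  1.00576503]
```

View pics/m8.png

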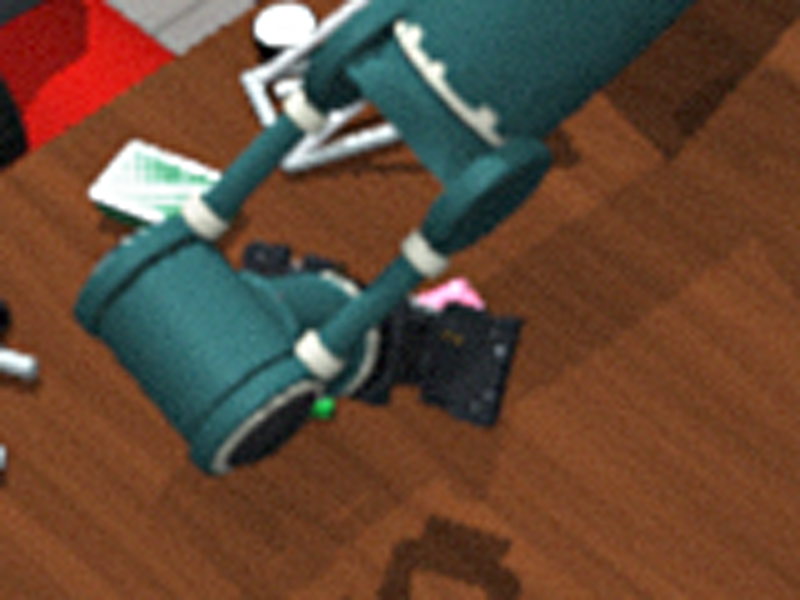

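```bash
cat >> h.py <<'E'
def stopx(y): return .6025-np.tan(np.radians(5.1))*y
YAW=5.1
off1=Rt(22,-45).T@(H(22)*.01556+np.array([0,0,.0115]))  # pad centre in tool frame, grip 1
def stand(y,gap,dz=0,tilt=45,off=off1):
    # pad centre gap from stop face along board x
    p0=np.array([stopx(y),y,0]); c=p0-H(YAW)*gap+np.array([0,0,.033+dz]); R=Rt(YAW,tilt); return c-R@off,R
E
python3 - <<'E'
from h import *
print(off1)
p,R=stand(.03,.035,.08); print(p); go(p,R)
E
```

```text
[-2.87085353e-03 -1.91343095e-02 -6.00547439e-19]
[0.57641561 0.02791098 0.09744   ]
[np.float64(-0.9111), np.float64(-0.781), np.float64(-1.3012), np.float64(-0.0023), np.float64(0.2098), np.float64(0.9893)] err mm [-123.8 -331.2   18.5]
```

servo_tool --moves '[-0.04,-0.07,-0.09,0,0.01,0.05,-0.08,-0.14,-0.18,0,0.03,0.12,-0.13,-0.22,-0.27,0,0.04,0.19,-0.18,-0.29,-0.36,0,0.055,0.26,-0.22,-0.36,-0.45,0,0.07,0.33,-0.26,-0.43,-0.54,0,0.085,0.4,-0.3,-0.5,-0.62,0,0.1,0.46,-0.315,-0.53,-0.65,0,0.105,0.495,-0.315,-0.53,-0.65,0,0.105,0.495,-0.315,-0.53,-0.65,0,0.105,0.495]'

```text
time: 16.3
ee_pos: [0.5113, -0.1371, 0.1421]
ee_rot: [[-0.972, 0.01, 0.236], [-0.236, -0.061, -0.97], [0.004, -0.998, 0.061]]
force: [0.1, -0.0, -0.7]
grip_width: 0.0612
```

```bash
python3 - <<'E'
from h import *
s=robot.state();print(s["ee_pos"],s["joint_positions"],s["grip_width"])
p,R=stand(.03,.035,.08); print(p); go(p,R)
E
```

```text
[ 0.51130532 -0.13708278  0.1421388 ] [-0.27087332  0.03249352  2.01173446 -0.06337619  1.07218368  1.09146984] 0.06118810485726989
[0.57641561 0.02791098 0.09744   ]
[np.float64(-0.5118), np.float64(0.1764), np.float64(-0.7372), np.float64(0.0001), np.float64(0.1053), np.float64(0.4988)] err mm [ -65.1 -165.    44.7]
```

servo_tool --moves '[-0.05,0.02,-0.07,0,0.01,0.05,-0.11,0.04,-0.16,0,0.025,0.12,-0.17,0.06,-0.25,0,0.04,0.19,-0.23,0.08,-0.34,0,0.055,0.26,-0.29,0.1,-0.43,0,0.07,0.33,-0.35,0.12,-0.52,0,0.085,0.4,-0.42,0.145,-0.61,0,0.1,0.46,-0.47,0.165,-0.69,0,0.105,0.49,-0.512,0.176,-0.737,0,0.105,0.499,-0.512,0.176,-0.737,0,0.105,0.499]'

```text
time: 17.13
ee_pos: [0.5783, 0.0233, 0.1068]
ee_rot: [[-0.714, 0.691, 0.116], [-0.075, 0.089, -0.993], [-0.697, -0.717, -0.012]]
force: [0.0, 0.9, -0.3]
grip_width: 0.0611
```

```bash
python3 - <<'E'
from h import *
s=robot.state();print(s["ee_pos"],s["joint_positions"],s["grip_width"],s["force"])
p,R=stand(.03,.035,.08); print(p); go(p,R)
b=cap("scene");a=cap("top")
cv2.imwrite("pics/m9.png",cv2.resize(b["frame"][100:250,180:380],(800,600),interpolation=cv2.INTER_CUBIC))
cv2.imwrite("pics/m9t.png",cv2.resize(a["frame"][120:270,170:370],(800,600),interpolation=cv2.INTER_CUBIC))
E
```

```text
[0.57834538 0.02326451 0.106783  ] [-0.10364119 -0.16393505  2.49204164  1.23706067  0.17029672  0.18781851] 0.061120406850619945 [ 0.01809237  0.9452849  -0.33680786]
[0.57641561 0.02791098 0.09744   ]
[np.float64(0.0377), np.float64(0.0289), np.float64(-0.0236), np.float64(0.0175), np.float64(0.0067), np.float64(0.0095)] err mm [ 1.9 -4.6  9.3]
```

View pics/m9.png

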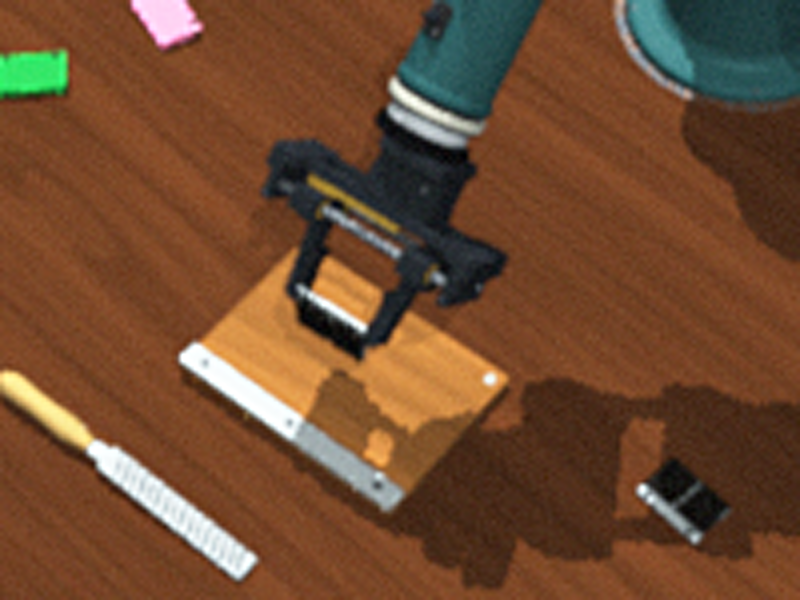

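View pics/m9t.png

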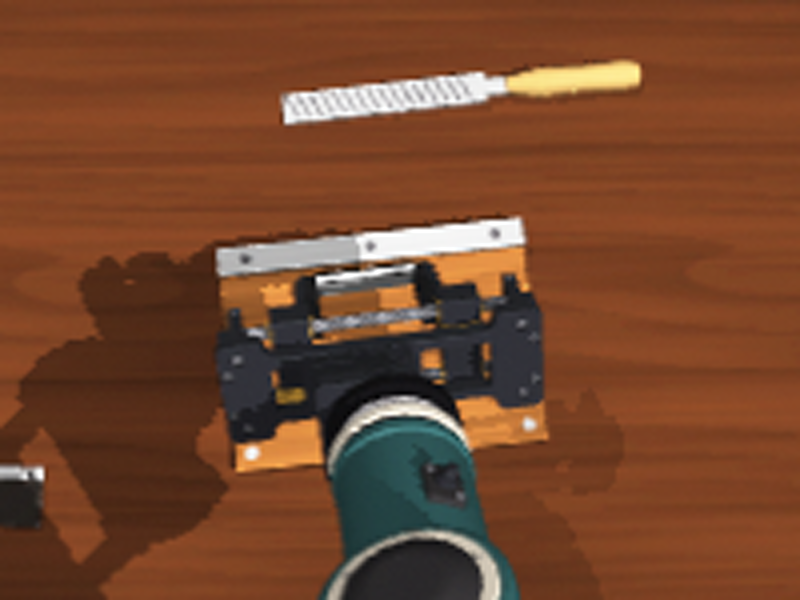

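```bash
cat > fk.py <<'E'
import numpy as np
from scipy.optimize import least_squares
from scipy.spatial.transform import Rotation as Ro
S=[([-1.33391188,.263841498,1.6039721,-.0000128,1.27373552,-.0368935],(.18249796,-.64985959,.21636028)),
([-.80255219,.19666399,1.77443033,-.36770608,1.35022383,.55902748],(.3193,-.4776,.197)),
([-.32057249,.5166178,1.63552303,-.47616652,1.63315224,.99880657],(.45834188,-.30076847,.1284391)),
([-.31406764,.66113982,1.66481338,-.47513637,1.47962208,1.08013458],(.4604,-.2971,.0103)),
([-.27087332,.03249352,2.01173446,-.06337619,1.07218368,1.09146984],(.51130532,-.13708278,.1421388)),
([-.32533043,.51821148,1.65685606,-.48073929,1.60540944,1.00576503],(.45263054,-.30329241,.11639939)),
([-.10364119,-.16393505,2.49204164,1.23706067,.17029672,.18781851],(.57834538,.02326451,.106783))]
Ry=lambda a:Ro.from_rotvec([0,a,0]).as_matrix(); Rz=lambda a:Ro.from_rotvec([0,0,a]).as_matrix()
def fk(q,P):
    h,a,b,L,e1,e2=P
    R=Rz(q[0])@Ry(q[1]); p=np.array([0,0,h])+Rz(q[0])@[e1,0,0]+R@[0,0,a]
    R=R@Ry(q[2]); p=p+R@[e2,0,b]
    R=R@Rz(SG*q[3])@Ry(q[4]); p=p+R@[0,0,L]
    R=R@Rz(SG6*q[5])
    # tool: y=approach(local z); z tool at q6=0 is radial-> local? 
    return p,np.stack([R[:,1]*0+np.cross(R[:,2],-R[:,0]),R[:,2],-R[:,0]],1)
SG=1;SG6=1
def fit():
    global SG
    best=None
    for sg in(1,-1):
        SG=sg
        r=least_squares(lambda P:np.concatenate([fk(q,P)[0]-np.array(p) for q,p in S]),[.3,.4,.4,.2,0,0])
        if best is None or r.cost<best[0]: best=(r.cost,sg,r.x,r.fun)
    SG=best[1]; return best
B=fit(); P=B[2]
QL=np.array([-2.63,-.94,.31,-1.31,0,-2.55]);QU=np.array([2.63,2.18,2.57,4.45,2.66,2.55])
def ik(p,R,q0):
    def f(q):
        pp,RR=fk(q,P); return np.r_[(pp-p)*10,Ro.from_matrix(RR.T@R).as_rotvec()]
    r=least_squares(f,np.clip(q0,QL+.01,QU-.01),bounds=(QL,QU)); return r.x,np.abs(r.fun).max()
E
python3 - <<'E'
import fk,numpy as np
from h import *
print(fk.B[0],fk.B[1],fk.P.round(4)); print(np.abs(fk.B[3]).max())
s=robot.state()
p,R=fk.fk(s["joint_positions"],fk.P);print(p,R.round(3));print(s["ee_rot"].round(3))
for sg in(1,-1):
    fk.SG6=sg; q,p0=fk.S[0]; print(fk.fk(q,fk.P)[1].round(3).tolist())
E
```

```text
0.0012844836954182491 1 [ 0.2618  0.4473  0.5442  0.3188  0.0284 -0.0011]
0.03122782650855663
[ 0.56923103 -0.00747572  0.10061461] [[-0.715  0.689  0.115]
 [-0.073  0.09  -0.993]
 [-0.695 -0.719 -0.014]]
[[-0.715  0.689  0.115]
 [-0.073  0.09  -0.993]
 [-0.695 -0.719 -0.014]]
[[-0.963, -0.0, 0.27], [-0.27, -0.0, -0.963], [0.0, -1.0, 0.0]]
[[-0.98, -0.0, 0.199], [-0.199, -0.0, -0.98], [0.0, -1.0, 0.0]]
```

```bash
python3 - <<'E'
s=open("fk.py").read()
s=s.replace("h,a,b,L,e1,e2=P","h,a,b,L,e1,e2,d1,d2,e3=P").replace("[e1,0,0]","[e1,d1,0]").replace("R@[0,0,L]","R@[e3,d2,L]").replace("[.3,.4,.4,.2,0,0]","[.3,.4,.4,.2,0,0,0,0,0]")
open("fk.py","w").write(s)
E
python3 - <<'E'
import fk,numpy as np
from h import *
print(fk.B[1],fk.P.round(4)); print(np.abs(fk.B[3]).max())
s=robot.state(); q=s["joint_positions"]
print((fk.fk(q,fk.P)[0]-s["ee_pos"]).round(4))
for gap in(.035,.02,.012):
  for dz in(.08,0.002):
    p,R=stand(.03,gap,dz)
    for q0 in(q,[-.05,0,2.3,0,.3,1.4],[-.05,0,2.3,3.1,.3,-1.6]):
        print(gap,dz,*[x.round(3) for x in fk.ik(p,R,np.array(q0))])
E
```

```text
1 [ 2.517e-01  5.120e-01  5.662e-01  3.627e-01 -1.000e-04  1.300e-03
  2.500e-02 -0.000e+00 -1.000e-04]
4.215589164985323e-05
[-0. -0. -0.]
0.035 0.08 [-0.062 -0.15   2.513  1.583  0.106 -0.119] 0.0
0.035 0.08 [-0.062 -0.15   2.513  1.583  0.106 -0.119] 0.0
0.035 0.08 [-0.062 -0.15   2.513  1.583  0.106 -0.119] 0.0
0.035 0.002 [-0.062  0.061  2.543  2.721  0.264 -1.271] 0.0
0.035 0.002 [-0.062  0.061  2.543  2.721  0.264 -1.271] 0.0
0.035 0.002 [-0.062  0.061  2.543  2.721  0.264 -1.271] 0.0
0.02 0.08 [-0.055 -0.116  2.485  1.646  0.102 -0.178] 0.0
0.02 0.08 [-0.055 -0.116  2.485  1.646  0.102 -0.178] 0.0
0.02 0.08 [-0.055 -0.116  2.485  1.646  0.102 -0.178] 0.0
0.02 0.002 [-0.055  0.087  2.513  2.734  0.259 -1.278] 0.0
0.02 0.002 [-0.055  0.087  2.513  2.734  0.259 -1.278] 0.0
0.02 0.002 [-0.055  0.087  2.513  2.734  0.259 -1.278] 0.0
0.012 0.08 [-0.052 -0.098  2.47   1.674  0.1   -0.204] 0.0
0.012 0.08 [-0.052 -0.098  2.47   1.674  0.1   -0.204] 0.0
0.012 0.08 [-0.052 -0.098  2.47   1.674  0.1   -0.204] 0.0
0.012 0.002 [-0.052  0.1    2.497  2.739  0.256 -1.28 ] 0.0
0.012 0.002 [-0.052  0.1    2.497  2.739  0.256 -1.28 ] 0.0
0.012 0.002 [-0.052  0.1    2.497  2.739  0.256 -1.28 ] 0.0
```

```bash
cat >> h.py <<'E'
def grip2(c,tilt,gx=.004,gz=-.002):
    """TCP for gripping upright pad with centre c (x_pad up, z_pad toward -h)"""
    R=Rt(YAW,tilt); g=np.array(c)+np.array([0,0,gx])-H(YAW)*gz   # z_pad=-h
    return g+R[:,1]*.019,R
def lay(c,tilt,gx=.004,gz=-.002):
    """TCP for pad laid at centre c: x_pad=-h, z_pad=down"""
    R=Rt(YAW,tilt); g=np.array(c)-H(YAW)*gx-np.array([0,0,gz]); return g+R[:,1]*.019,R
E
python3 - <<'E'
import fk
from h import *
q=robot.state()["joint_positions"]; y=.03
c=np.array([stopx(y),y,.033])-H(YAW)*.02
print("pad centre standing",c)
for t in(-45,-50,-55,-60):
    p,R=grip2(c,t); print("grip",t,*[x.round(3) for x in fk.ik(p,R,np.array([-.05,.5,1.8,0,1.5,1.5]))])
    cl=np.array([stopx(y),y,.0165])-H(YAW)*.021
    for dz in(0,.06):
        p,R=lay(cl+[0,0,dz],t+90); print("  lay",t+90,*[x.round(3) for x in fk.ik(p,R,np.array([-.05,.1,2.4,0,.3,1.5]))])
st=robot.state(); p,R=stand(y,.02,.02); go(p,R)
E
```

```text
pad centre standing [0.57990175 0.02822211 0.033     ]
grip -45 [ 0.03   0.795  1.397 -0.042  1.734  1.523] 0.0
  lay 45 [-0.057  0.124  2.521  2.788  0.301 -1.335] 0.0
  lay 45 [-0.056 -0.043  2.507  2.349  0.144 -0.887] 0.0
grip -50 [ 0.032  0.853  1.339 -0.045  1.821  1.523] 0.0
  lay 40 [-0.047  0.103  2.475  2.545  0.156 -1.085] 0.0
  lay 40 [-0.047 -0.047  2.455  1.141  0.096  0.326] 0.0
grip -55 [ 0.033  0.911  1.283 -0.049  1.907  1.523] 0.0
  lay 35 [-0.039  0.097  2.424  1.384  0.074  0.083] 0.0
  lay 35 [-0.039 -0.038  2.399  0.402  0.188  1.07 ] 0.0
grip -60 [ 0.034  0.968  1.229 -0.052  1.99   1.522] 0.0
  lay 30 [-0.031  0.104  2.369  0.384  0.16   1.088] 0.0
  lay 30 [-0.031 -0.019  2.341  0.201  0.305  1.275] 0.0
[np.float64(0.1866), np.float64(0.2959), np.float64(-0.0143), np.float64(0.0182), np.float64(0.0057), np.float64(0.0108)] err mm [-13.8  -5.5  68.4]
```

servo_tool --moves '[0.02,0.03,-0.002,0.004,0,0.002,0.04,0.06,-0.004,0.008,0.002,0.004,0.06,0.1,-0.006,0.012,0.004,0.008,0.09,0.15,-0.01,0.018,0.006,0.011,0.12,0.2,-0.014,0.018,0.006,0.011,0.15,0.24,-0.014,0.018,0.006,0.011,0.17,0.27,-0.014,0.018,0.006,0.011,0.187,0.296,-0.014,0.018,0.006,0.011,0.187,0.296,-0.014,0.018,0.006,0.011,0.187,0.296,-0.014,0.018,0.006,0.011]'

```text
time: 18.07
ee_pos: [0.5924, 0.0279, 0.0387]
ee_rot: [[-0.703, 0.706, 0.088], [-0.063, 0.062, -0.996], [-0.708, -0.706, 0.001]]
force: [0.5, -0.1, -1.2]
grip_width: 0.0612
```

```bash
python3 - <<'E'
from h import *
s=robot.state();print(s["ee_pos"],s["joint_positions"],s["grip_width"],s["force"])
for dz in(.02,.003): p,R=stand(.03,.02,dz); go(p,R)
b=cap("scene");a=cap("top")
cv2.imwrite("pics/m10.png",cv2.resize(b["frame"][150:240,210:330],(800,600),interpolation=cv2.INTER_CUBIC))
E
```

```text
[0.59236665 0.02791809 0.0386598 ] [-0.05789153  0.03538343  2.50858914  2.62864913  0.21082421 -1.17176188] 0.061165725335347476 [ 0.46525966 -0.11543272 -1.1730284 ]
[np.float64(0.0075), np.float64(0.0012), np.float64(-0.0071), np.float64(-0.0006), np.float64(0.0002), np.float64(-0.0012)] err mm [ 1.  -1.3  1.2]
[np.float64(0.0677), np.float64(0.0611), np.float64(-0.0071), np.float64(-0.0006), np.float64(0.0002), np.float64(-0.0012)] err mm [ 1.  -1.3 18.2]
```

View pics/m10.png

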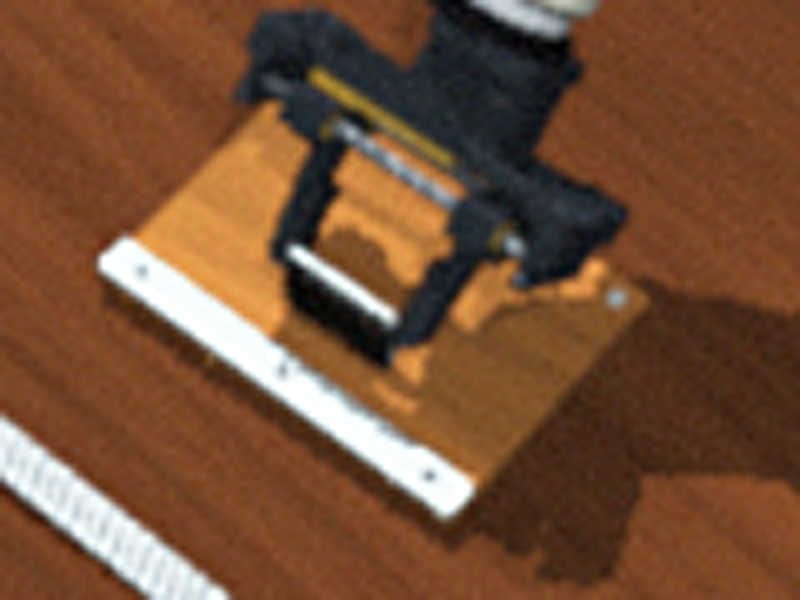

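servo_tool --moves '[0.01,0.01,-0.002,0,0,0,0.02,0.02,-0.004,0,0,0,0.03,0.03,-0.007,0,0,-0.001,0.04,0.04,-0.007,0,0,-0.001,0.05,0.046,-0.007,0,0,-0.001,0.058,0.052,-0.007,0,0,-0.001,0.064,0.058,-0.007,0,0,-0.001,0.068,0.061,-0.007,0,0,-0.001,0.068,0.061,-0.007,0,0,-0.001,0.068,0.061,-0.007,0,0,-0.001]'

```text
time: 19.0
ee_pos: [0.5914, 0.0291, 0.0215]
ee_rot: [[-0.702, 0.706, 0.088], [-0.063, 0.061, -0.996], [-0.709, -0.705, 0.002]]
force: [-0.0, -0.2, -0.6]
grip_width: 0.0611
```

servo_tool --moves '[0.001,0.001,0,0,0,0,0.002,0.002,0,0,0,0,0.003,0.003,0,0,0,0,0.004,0.004,0,0,0,0,0.005,0.005,0,0,0,0,0.005,0.005,0,0,0,0,0.005,0.005,0,0,0,0,0.005,0.005,0,0,0,0,0.005,0.005,0,0,0,0,0.005,0.005,0,0,0,0]'

```text
time: 19.83
ee_pos: [0.5915, 0.0291, 0.0202]
ee_rot: [[-0.702, 0.707, 0.088], [-0.063, 0.061, -0.996], [-0.709, -0.705, 0.002]]
force: [0.7, -0.0, -0.6]
grip_width: 0.0612
```

```bash
python3 - <<'E'
from h import *
s=robot.state();print(s["ee_pos"],s["joint_positions"],s["grip_width"],s["force"])
for dz in(.0015,0): p,R=stand(.03,.02,dz); go(p,R)
E
```

```text
[0.59145703 0.02912825 0.02021057] [-0.05322548  0.08577235  2.51457109  2.75082824  0.26104434 -1.29319089] 0.0612150204094499 [ 0.74007194 -0.03381168 -0.62513431]
[np.float64(0.0048), np.float64(0.0042), np.float64(-0.0006), np.float64(-0.0014), np.float64(0.0004), np.float64(-0.0018)] err mm [ 0.1 -0.1  1.3]
[np.float64(0.0101), np.float64(0.0094), np.float64(-0.0007), np.float64(-0.0014), np.float64(0.0004), np.float64(-0.0018)] err mm [ 0.1 -0.1  2.8]
```

servo_tool --moves '[0.001,0.001,0,0,0,0,0.002,0.002,0,0,0,0,0.003,0.003,0,-0.001,0,-0.002,0.004,0.004,0,-0.001,0,-0.002,0.005,0.005,0,-0.001,0,-0.002,0.006,0.006,0,-0.001,0,-0.002,0.007,0.007,0,-0.001,0,-0.002,0.007,0.007,0,-0.001,0,-0.002,0.007,0.007,0,-0.001,0,-0.002,0.007,0.007,0,-0.001,0,-0.002]'

```text
time: 20.67
ee_pos: [0.5918, 0.0291, 0.0185]
ee_rot: [[-0.704, 0.705, 0.089], [-0.063, 0.062, -0.996], [-0.707, -0.707, 0.001]]
force: [0.5, -0.6, 1.4]
grip_width: 0.0609
```

servo_tool --moves '[0.001,0.001,0,0,0,0,0.001,0.001,0,0,0,0,0.002,0.002,0,0,0,0,0.002,0.002,0,0,0,0,0.003,0.003,0,0,0,0,0.003,0.003,0,0,0,0,0.003,0.003,0,0,0,0,0.003,0.003,0,0,0,0,0.003,0.003,0,0,0,0,0.003,0.003,0,0,0,0]'

```text
time: 21.5
ee_pos: [0.5925, 0.0292, 0.0185]
ee_rot: [[-0.703, 0.706, 0.089], [-0.063, 0.062, -0.996], [-0.709, -0.705, 0.001]]
force: [-2.5, -0.4, 5.5]
grip_width: 0.0611
```

servo_tool --moves '[-0.001,-0.001,0,0,0,0,-0.002,-0.002,0,0,0,0,-0.003,-0.003,0,0,0,0,-0.003,-0.003,0,0,0,0,-0.003,-0.003,0,0,0,0,-0.003,-0.003,0,0,0,0,-0.003,-0.003,0,0,0,0,-0.003,-0.003,0,0,0,0,-0.003,-0.003,0,0,0,0,-0.003,-0.003,0,0,0,0]' --squeeze 8

```text
time: 22.33
ee_pos: [0.5916, 0.0291, 0.0183]
ee_rot: [[-0.704, 0.704, 0.089], [-0.063, 0.062, -0.996], [-0.707, -0.707, 0.001]]
force: [0.3, 0.1, 1.7]
grip_width: 0.0619
```

servo_tool --moves '[0,0,0,0,0,0,0,0,0,0,0,0,0,0,0,0,0,0,0,0,0,0,0,0,0,0,0,0,0,0,0,0,0,0,0,0,0,0,0,0,0,0,0,0,0,0,0,0,0,0,0,0,0,0,0,0,0,0,0,0]' --gripper 0.75

```text
time: 23.17
ee_pos: [0.5915, 0.0291, 0.0183]
ee_rot: [[-0.704, 0.704, 0.089], [-0.063, 0.062, -0.996], [-0.707, -0.707, 0.001]]
force: [0.2, -0.7, 0.1]
grip_width: 0.0772
```

```bash
python3 - <<'E'
from h import *
s=robot.state();print(s["ee_pos"],s["grip_width"],s["force"])
b=cap("scene");a=cap("top")
cv2.imwrite("pics/m11.png",cv2.resize(b["frame"][150:240,210:330],(800,600),interpolation=cv2.INTER_CUBIC))
cv2.imwrite("pics/m11t.png",cv2.resize(a["frame"][150:240,210:330],(800,600),interpolation=cv2.INTER_CUBIC))
E
```

```text
[0.59151774 0.02913754 0.01825845] 0.07718486826415923 [ 0.17583338 -0.72331642  0.12520706]
```

View pics/m11.png

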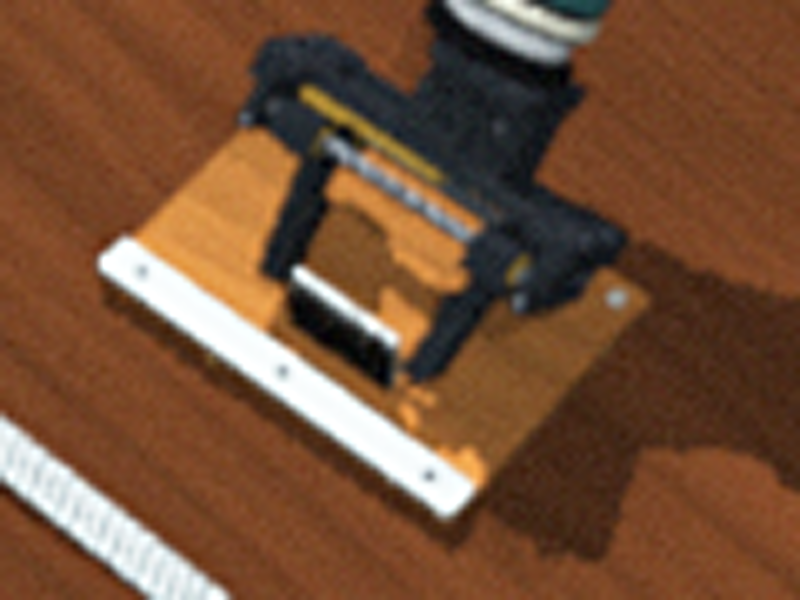

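View pics/m11t.png

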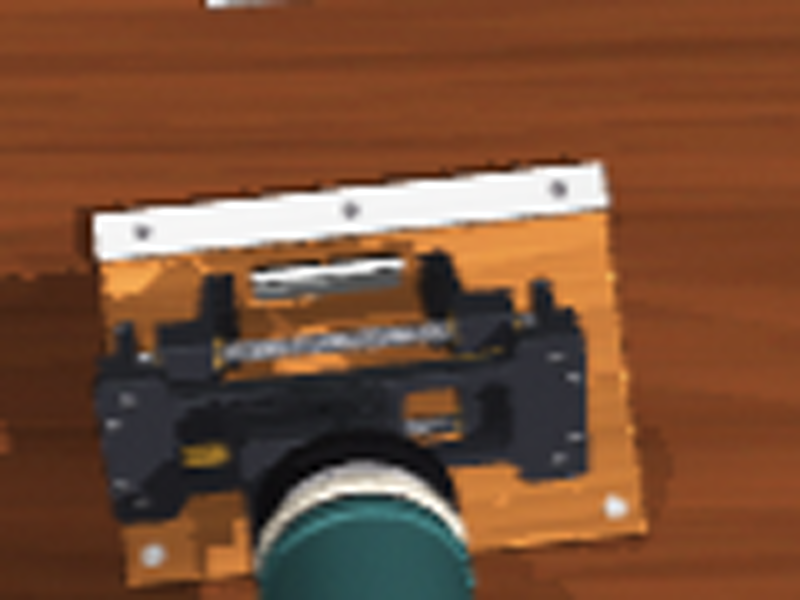

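```bash
python3 - <<'E'
import fk
from h import *
s=robot.state(); q=s["joint_positions"]; p0=s["ee_pos"];R0=s["ee_rot"]
c=p0+R0@off1; c[2]=.033; print("pad c",c, "gap to stop", (np.array([stopx(c[1]),c[1],0])-c)@H(YAW))
for p,t in((p0-R0[:,1]*.1,45),(p0-R0[:,1]*.1+[0.03,0,.08],45),(np.array([.58,.03,.24]),20),(np.array([.60,.03,.24]),-20)):
    print(t,p.round(3),*[x.round(3) for x in fk.ik(p,Rt(YAW,t),q)],list(rel(p0,R0,p,Rt(YAW,t))))
g,R=grip2(c,-57,.006,-.002); print(g); 
for k in(.1,0): print(*[x.round(3) for x in fk.ik(g-R[:,1]*k,R,np.array([0,.8,1.4,0,1.8,1.5]))],(g-R[:,1]*k).round(3),list(rel(p0,R0,g-R[:,1]*k,R)))
E
```

```text
pad c [0.5800356  0.02813306 0.033     ] gap to stop 0.01987459299218196
45 [0.521 0.023 0.089] [-0.089 -0.26   2.57   0.772  0.177  0.671] 0.072 [np.float64(0.0), np.float64(-0.5), np.float64(0.0), np.float64(-0.0004), np.float64(0.0003), np.float64(0.0002)]
45 [0.551 0.023 0.169] [-0.084 -0.365  2.501  0.499  0.257  0.963] 0.0 [np.float64(-0.3884), np.float64(-0.6773), np.float64(0.0137), np.float64(-0.0004), np.float64(0.0003), np.float64(0.0002)]
20 [0.58 0.03 0.24] [-0.013 -0.161  2.046  0.044  0.909  1.448] 0.0 [np.float64(-0.7437), np.float64(-0.8244), np.float64(-0.0085), np.float64(-0.0005), np.float64(0.0002), np.float64(-0.2776)]
-20 [0.6  0.03 0.24] [ 0.022  0.356  1.482 -0.023  1.652  1.506] 0.0 [np.float64(-0.8141), np.float64(-0.754), np.float64(0.0004), np.float64(-0.0006), np.float64(0.0001), np.float64(-0.7221)]
[0.56615603 0.02689434 0.02865186]
[ 0.038  1.03   0.965 -0.051  2.14   1.516] 0.0 [0.65  0.034 0.083] [np.float64(-0.436), np.float64(-0.0229), np.float64(0.0002), np.float64(-0.0006), np.float64(-0.0001), np.float64(-1.1332)]
[ 0.033  0.932  1.261 -0.05   1.943  1.522] 0.0 [0.566 0.027 0.029] [np.float64(0.0531), np.float64(-0.1267), np.float64(-0.0), np.float64(-0.0006), np.float64(-0.0001), np.float64(-1.1332)]
```

servo_tool --moves '[-0.01,-0.01,0,0,0,0,-0.025,-0.025,0,0,0,0,-0.05,-0.05,0,0,0,0,-0.075,-0.075,0,0,0,0,-0.1,-0.1,0,0,0,0,-0.13,-0.13,0,0,0,0,-0.16,-0.16,0,0,0,0,-0.19,-0.19,0,0,0,0,-0.22,-0.22,0,0,0,0,-0.25,-0.25,0,0,0,0]'

```text
time: 24.1
ee_pos: [0.5918, 0.0291, 0.0893]
ee_rot: [[-0.704, 0.705, 0.088], [-0.063, 0.062, -0.996], [-0.708, -0.706, 0.001]]
force: [-0.4, -0.1, 0.7]
grip_width: 0.077
```

```bash
python3 - <<'E'
import fk
from h import *
s=robot.state(); q=s["joint_positions"]; p0=s["ee_pos"];R0=s["ee_rot"]; print(p0,q)
for p,t in ((np.array([.60,.03,.24]),0),(np.array([.65,.0343,.14]),-57)):
    print(list(rel(p0,R0,p,Rt(YAW,t))))
b=cap("scene")
cv2.imwrite("pics/m12.png",cv2.resize(b["frame"][150:240,210:330],(800,600),interpolation=cv2.INTER_CUBIC))
E
```

```text
[0.59179903 0.02909115 0.08927776] [-0.05436811 -0.0956222   2.48923617  1.89177836  0.10569496 -0.42471865]
[np.float64(-0.5626), np.float64(-0.5031), np.float64(-0.0001), np.float64(-0.0007), np.float64(0.0), np.float64(-0.5007)]
[np.float64(-0.3859), np.float64(0.0277), np.float64(0.0001), np.float64(-0.0007), np.float64(-0.0004), np.float64(-1.134)]
```

View pics/m12.png

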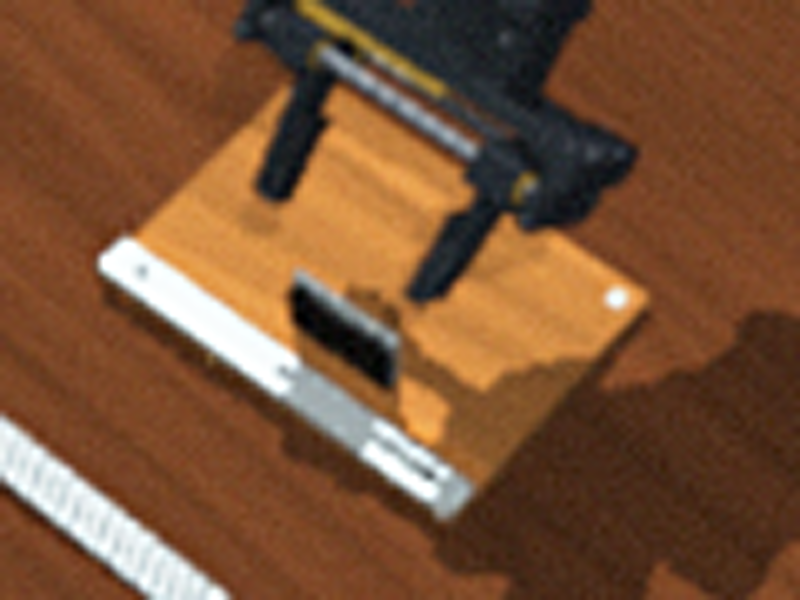

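servo_tool --moves '[-0.05,-0.05,0,0,0,-0.03,-0.12,-0.11,0,0,0,-0.06,-0.19,-0.17,0,0,0,-0.11,-0.26,-0.23,0,0,0,-0.17,-0.33,-0.29,0,0,0,-0.23,-0.4,-0.35,0,0,0,-0.3,-0.46,-0.41,0,0,0,-0.37,-0.52,-0.46,0,0,0,-0.44,-0.56,-0.5,0,0,0,-0.5,-0.56,-0.5,0,0,0,-0.5]' --gripper 0.8

```text
time: 24.98
ee_pos: [0.5981, 0.0294, 0.2395]
ee_rot: [[-0.922, 0.36, 0.139], [-0.107, 0.109, -0.988], [-0.371, -0.927, -0.062]]
force: [2.3, 0.7, 0.0]
grip_width: 0.0792
```

```bash
python3 - <<'E'
import fk
from h import *
s=robot.state(); q=s["joint_positions"]; p0=s["ee_pos"];R0=s["ee_rot"]; print(p0,q,R0[:,1])
for p,t in ((np.array([.65,.0343,.15]),-57),):
    print(list(rel(p0,R0,p,Rt(YAW,t))))
# precise pad pose from the top and scene view, edge top face z=.054
a=cap("top"); b=cap("scene")
c=np.array([.58,.0281,.0])
for n,cc in(("t",a),("s",b)):
    f=cv2.resize(cc["frame"][170:220,225:305] if n=="t" else cc["frame"][170:220,225:305],(800,500),interpolation=cv2.INTER_CUBIC)
    for zz,col in((.054,(0,255,255)),(.012,(255,255,0))):
        P=[]
        for i,j in((-4.5,-31),(4.5,-31),(4.5,31),(-4.5,31)):
            w=c+H(YAW)*i/1000+H(YAW+90)*j/1000+[0,0,zz]; u,v=proj(cc,w); P.append([(u-225+.5)*10,(v-170+.5)*10])
        cv2.polylines(f,[np.int32(P)],True,col,1)
    cv2.imwrite(f"pics/m13{n}.png",f)
E
```

```text
[0.59814602 0.02937692 0.23951949] [-0.07481387 -0.13433229  2.0329254   0.17532654  0.88860001  1.28148666] [ 0.35999655  0.10878723 -0.92658935]
[np.float64(-0.0758), np.float64(0.5108), np.float64(0.0395), np.float64(0.0301), np.float64(0.0465), np.float64(-0.8742)]
```

View pics/m13s.png

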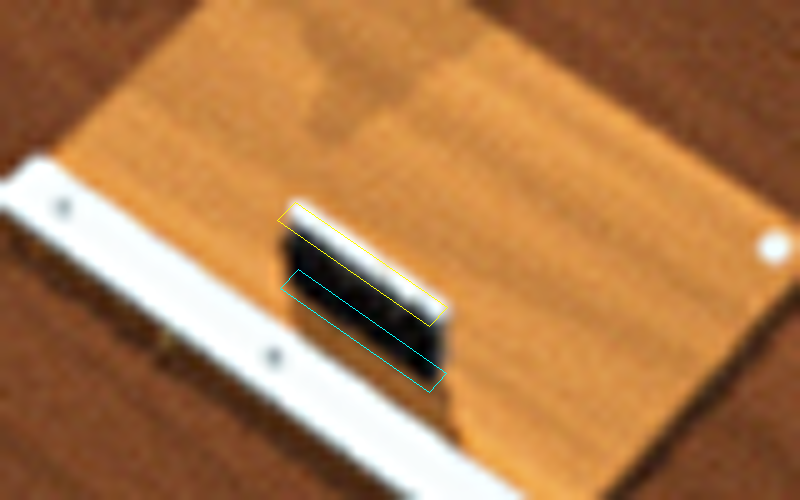

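View pics/m13t.png

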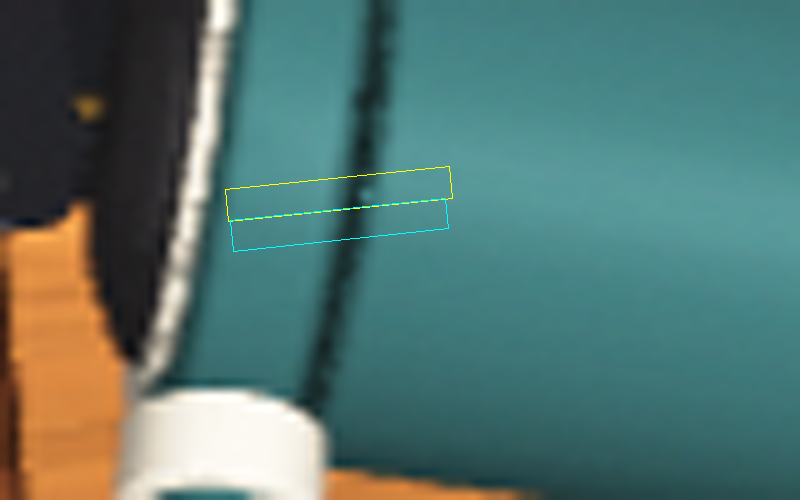

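servo_tool --moves '[-0.02,0.02,0,0,0,-0.07,-0.04,0.04,0,0.005,0.008,-0.15,-0.06,0.06,0,0.01,0.015,-0.23,-0.08,0.08,0,0.015,0.02,-0.31,-0.1,0.1,0.01,0.02,0.03,-0.39,-0.12,0.12,0.01,0.02,0.03,-0.47,-0.14,0.14,0.02,0.03,0.04,-0.55,-0.16,0.16,0.02,0.03,0.046,-0.63,-0.19,0.18,0.02,0.03,0.046,-0.71,-0.21,0.19,0.02,0.03,0.046,-0.79]'

```text
time: 25.92
ee_pos: [0.6538, 0.0365, 0.2171]
ee_rot: [[-0.656, -0.749, 0.087], [-0.067, -0.058, -0.996], [0.752, -0.66, -0.012]]
force: [-0.4, -0.5, -0.1]
grip_width: 0.0791
```

```bash
python3 - <<'E'
import fk
from h import *
s=robot.state(); q=s["joint_positions"]; p0=s["ee_pos"];R0=s["ee_rot"]; print(p0,q,R0[:,1])
c=np.array([.580,.0281,.033])
g,R=grip2(c,-57,.006,-.002)
print(g);print(list(rel(p0,R0,g-R[:,1]*.09,R)))
E
```

```text
[0.65381382 0.03653469 0.21713362] [ 0.035176    0.83199419  0.9866365  -0.03808509  2.17277441  1.50562088] [-0.74944171 -0.05777546 -0.65954463]
[0.56612043 0.02686128 0.02865186]
[np.float64(-0.482), np.float64(0.5077), np.float64(0.0177), np.float64(0.0054), np.float64(0.0056), np.float64(-0.0919)]
```

servo_tool --moves '[-0.06,0.06,0.002,0,0,-0.02,-0.12,0.13,0.005,0.002,0.002,-0.05,-0.18,0.19,0.008,0.005,0.005,-0.08,-0.24,0.25,0.01,0.005,0.006,-0.092,-0.3,0.31,0.012,0.005,0.006,-0.092,-0.36,0.38,0.015,0.005,0.006,-0.092,-0.42,0.44,0.017,0.005,0.006,-0.092,-0.46,0.485,0.018,0.005,0.006,-0.092,-0.482,0.508,0.018,0.005,0.006,-0.092,-0.482,0.508,0.018,0.005,0.006,-0.092]'

```text
time: 26.75
ee_pos: [0.6402, 0.031, 0.0773]
ee_rot: [[-0.545, -0.834, 0.086], [-0.041, -0.076, -0.996], [0.838, -0.546, 0.007]]
force: [-0.9, -0.4, 0.5]
grip_width: 0.0794
```

```bash
python3 - <<'E'
import fk
from h import *
s=robot.state(); q=s["joint_positions"]; p0=s["ee_pos"];R0=s["ee_rot"]; print(p0,q,R0[:,1])
c=np.array([.580,.0281,.033])
g,R=grip2(c,-57,.006,-.002)
print(g);print(list(rel(p0,R0,g,R)))
b=cap("scene"); cv2.imwrite("pics/m14.png",cv2.resize(b["frame"][140:260,170:330],(800,600),interpolation=cv2.INTER_CUBIC))
b=cap("top"); cv2.imwrite("pics/m14t.png",cv2.resize(b["frame"][100:250,190:390],(800,600),interpolation=cv2.INTER_CUBIC))
E
```

```text
[0.64021936 0.03096135 0.07732399] [ 0.03546546  1.01431009  1.0051978  -0.05368073  2.11392059  1.52141544] [-0.83434217 -0.07556556 -0.54604303]
[0.56612043 0.02686128 0.02865186]
[np.float64(-0.0013), np.float64(0.4436), np.float64(-0.013), np.float64(-0.0007), np.float64(-0.0049), np.float64(-0.0011)]
```

View pics/m14.png

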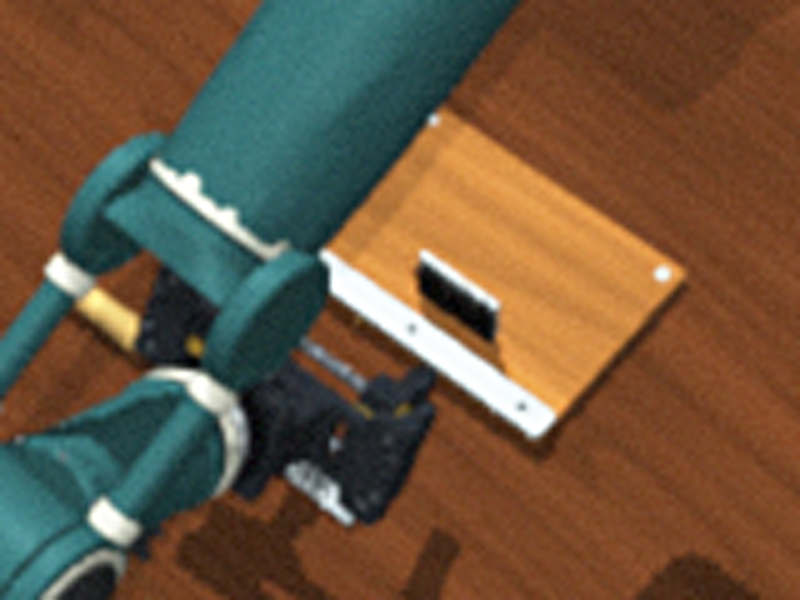

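View pics/m14t.png

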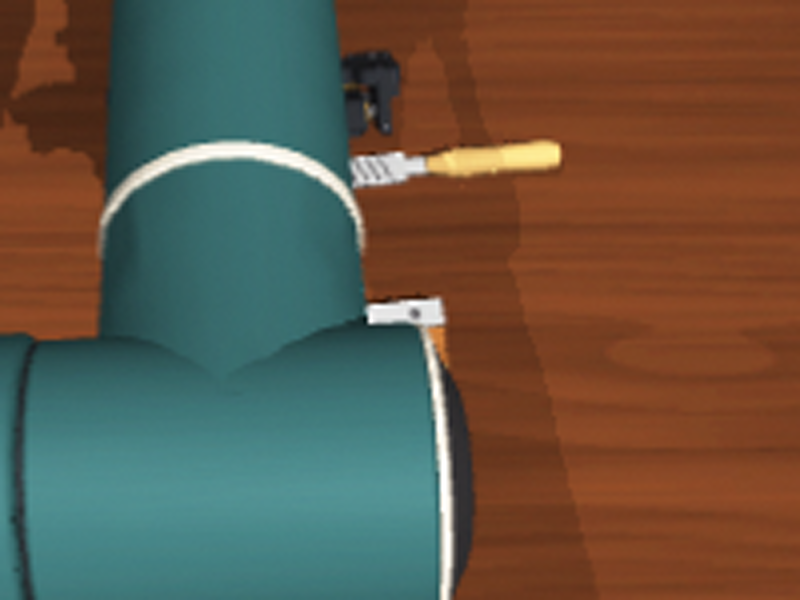

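servo_tool --moves '[0,0.02,-0.006,0,-0.002,0,0,0.07,-0.012,0,-0.005,0,-0.001,0.13,-0.013,0,-0.005,-0.001,-0.001,0.19,-0.013,0,-0.005,-0.001,-0.001,0.25,-0.013,0,-0.005,-0.001,-0.001,0.31,-0.013,0,-0.005,-0.001,-0.001,0.37,-0.013,0,-0.005,-0.001,-0.001,0.42,-0.013,0,-0.005,-0.001,-0.001,0.443,-0.013,0,-0.005,-0.001,-0.001,0.443,-0.013,0,-0.005,-0.001]'

```text
time: 27.68
ee_pos: [0.5666, 0.0268, 0.0304]
ee_rot: [[-0.544, -0.834, 0.09], [-0.048, -0.076, -0.996], [0.838, -0.546, 0.001]]
force: [-0.6, -0.5, 0.3]
grip_width: 0.0791
```

```bash
python3 - <<'E'
import fk
from h import *
s=robot.state(); q=s["joint_positions"]; p0=s["ee_pos"];R0=s["ee_rot"]; print(p0,q,R0[:,1],s["force"])
c=np.array([.580,.0281,.033])
g,R=grip2(c,-57,.006,-.002)
print(g);print(list(rel(p0,R0,g,R)))
b=cap("scene"); cv2.imwrite("pics/m15.png",cv2.resize(b["frame"][165:240,210:310],(800,600),interpolation=cv2.INTER_CUBIC))
E
```

```text
[0.56664528 0.02681593 0.03039766] [ 0.0339485   0.92928354  1.26057072 -0.05133648  1.94349806  1.52237428] [-0.83417423 -0.07614847 -0.5462186 ] [-0.57500712 -0.47989171  0.29746078]
[0.56612043 0.02686128 0.02865186]
[np.float64(-0.0059), np.float64(0.0069), np.float64(-0.0005), np.float64(-0.0011), np.float64(-0.0002), np.float64(-0.0012)]
```

View pics/m15.png

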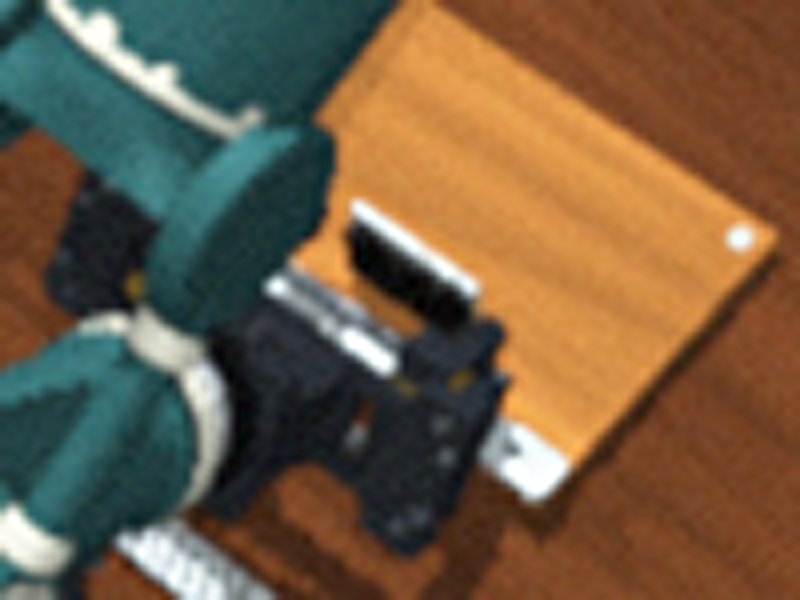

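servo_tool --moves '[-0.003,0.003,0,0,0,0,-0.006,0.007,0,-0.001,0,-0.001,-0.006,0.007,0,-0.001,0,-0.001,-0.006,0.007,0,-0.001,0,-0.001,-0.006,0.007,0,-0.001,0,-0.001,-0.006,0.007,0,-0.001,0,-0.001,-0.006,0.007,0,-0.001,0,-0.001,-0.006,0.007,0,-0.001,0,-0.001,-0.006,0.007,0,-0.001,0,-0.001,-0.006,0.007,0,-0.001,0,-0.001]'

```text
time: 28.57
ee_pos: [0.5666, 0.0267, 0.0281]
ee_rot: [[-0.543, -0.835, 0.089], [-0.048, -0.075, -0.996], [0.839, -0.545, 0.001]]
force: [-0.3, 0.2, -0.4]
grip_width: 0.079
```

servo_tool --moves '[0,0,0,0,0,0,0,0,0,0,0,0,0,0,0,0,0,0,0,0,0,0,0,0,0,0,0,0,0,0,0,0,0,0,0,0,0,0,0,0,0,0,0,0,0,0,0,0,0,0,0,0,0,0,0,0,0,0,0,0]' --gripper 0.3 --squeeze 30

```text
time: 29.4
ee_pos: [0.5666, 0.0268, 0.0282]
ee_rot: [[-0.543, -0.835, 0.089], [-0.048, -0.075, -0.996], [0.839, -0.545, 0.001]]
force: [0.1, 0.9, 0.5]
grip_width: 0.0571
```

```bash
python3 - <<'E'
import fk
from h import *
s=robot.state(); q=s["joint_positions"]; p0=s["ee_pos"];R0=s["ee_rot"]; print(p0,q,s["grip_width"],s["force"])
c=np.array([.580,.0281,.033]); print("off2",R0.T@(c-p0))
print(list(rel(p0,R0,p0+[0.02,0,.13],R0)))
b=cap("scene"); cv2.imwrite("pics/m16.png",cv2.resize(b["frame"][165:240,210:310],(800,600),interpolation=cv2.INTER_CUBIC))
E
```

```text
[0.56662642 0.02676767 0.02819185] [ 0.03327013  0.93302938  1.25934245 -0.05032015  1.94264473  1.52263204] 0.057083426344683164 [0.12331133 0.8556763  0.48823895]
off2 [-0.00329066 -0.01388879 -0.00013794]
[np.float64(0.4908), np.float64(-0.4377), np.float64(0.0092), np.float64(0.0), np.float64(0.0), np.float64(0.0)]
```

View pics/m16.png

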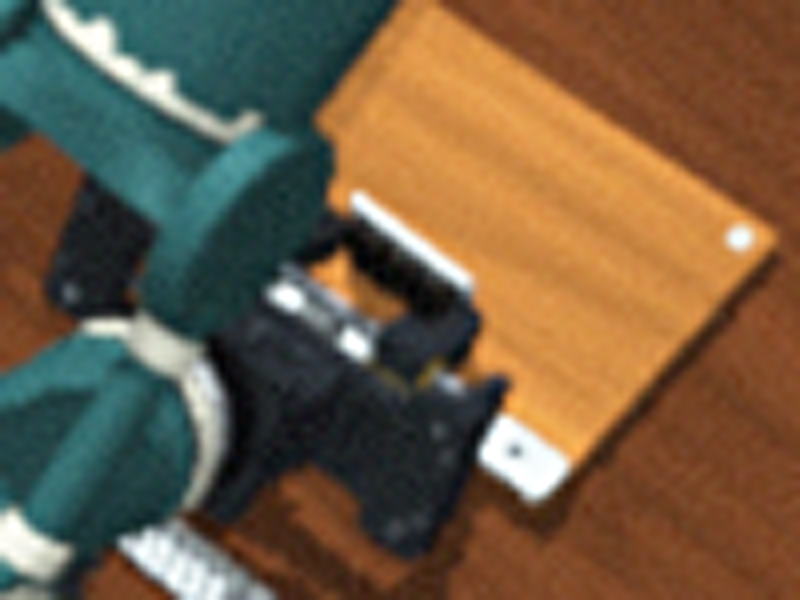

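servo_tool --moves '[0,0,0,0,0,0,0,0,0,0,0,0,0,0,0,0,0,0,0,0,0,0,0,0,0,0,0,0,0,0,0,-0.02,0,0,0,0,0,-0.07,0,0,0,0,0,-0.15,0,0,0,0,0,-0.23,0,0,0,0,0,-0.31,0,0,0,0]' --gripper 0.8

```text
time: 30.28
ee_pos: [0.619, 0.0313, 0.0625]
ee_rot: [[-0.543, -0.835, 0.089], [-0.048, -0.075, -0.996], [0.839, -0.545, 0.001]]
force: [0.6, -0.0, 0.0]
grip_width: 0.0794
```

```bash
python3 - <<'E'
from h import *
s=robot.state(); print(s["ee_pos"],s["grip_width"],s["force"])
b=cap("scene")
for c in (np.array([.580,.0281,.0]),np.array([.577,.0281,.0])):
  f=cv2.resize(b["frame"][170:220,225:305],(800,500),interpolation=cv2.INTER_CUBIC)
  for zz,col in((.054,(0,255,255)),(.012,(255,255,0))):
    P=[]
    for i,j in((-4.5,-31),(4.5,-31),(4.5,31),(-4.5,31)):
        w=c+H(YAW)*i/1000+H(YAW+90)*j/1000+[0,0,zz]; u,v=proj(b,w); P.append([(u-225+.5)*10,(v-170+.5)*10])
    cv2.polylines(f,[np.int32(P)],True,col,1)
  cv2.imwrite(f"pics/m17_{int(c[0]*1000)}.png",f[150:420,200:520])
E
```

```text
[0.61898051 0.03134451 0.06251784] 0.07935107479980655 [ 0.56039334 -0.04447207  0.00272188]
```

```bash
python3 -c "
import cv2,numpy as np
o=cv2.imread('pics/m13s.png')[150:420,200:520]
cv2.imwrite('pics/m17.png',cv2.resize(np.vstack([np.hstack([o,cv2.imread('pics/m17_580.png')]),np.hstack([o*0,cv2.imread('pics/m17_577.png')])]),(711,600)))"
```

```text
(no output)
```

View pics/m17.png

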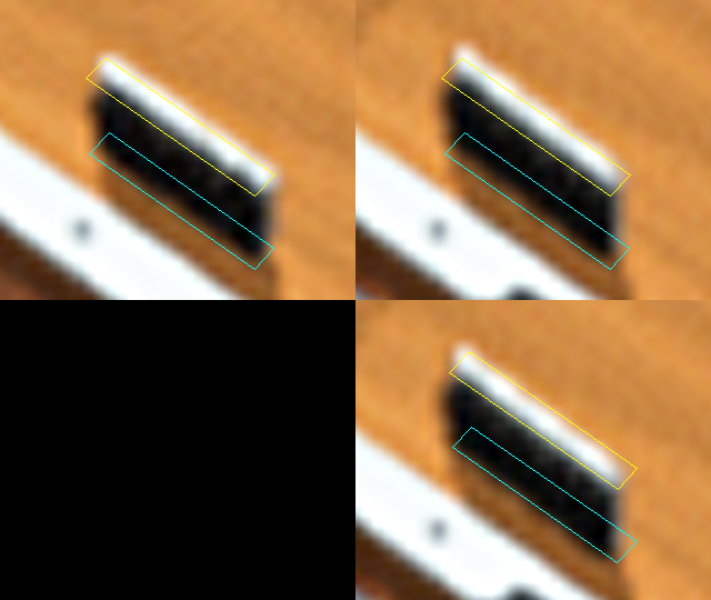

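```bash
cat >> h.py <<'E'
CORN=np.array([.009,-.02135,0])
def g2(c,tilt,cx=.005,cz=.0028):
    R=Rt(YAW,tilt); return np.array(c)+np.array([0,0,cx])-H(YAW)*cz-R@CORN,R
def lay2(c,tilt,cx=.005,cz=.0028):
    R=Rt(YAW,tilt); return np.array(c)-H(YAW)*cx-np.array([0,0,cz])-R@CORN,R
E
python3 - <<'E'
import fk
from h import *
s=robot.state(); q=s["joint_positions"]; p0=s["ee_pos"];R0=s["ee_rot"]
c=np.array([.5788,.0253,.033])
g,R=g2(c,-50); print(g)
for k in(.07,0): print(list(rel(p0,R0,g-R[:,1]*k,R)),*[x.round(3) for x in fk.ik(g-R[:,1]*k,R,q)])
p=g-R[:,1]*.07; print(list(rel(p,R,g,R)))
y=.025; cl=np.array([stopx(y),y,.0165])-H(YAW)*.021
for dz in(0,.03,.06,.1): 
    p,RR=lay2(cl+[0,0,dz],40); print("lay",dz,p.round(3),*[x.round(3) for x in fk.ik(p,RR,np.array([-.05,.1,2.4,1.5,.2,.0]))])
E
```

```text
[0.56548297 0.02411149 0.01738208]
[np.float64(0.0006), np.float64(0.0167), np.float64(0.0122), np.float64(-0.0003), np.float64(-0.0005), np.float64(0.0747)] [ 0.032  0.901  1.172 -0.047  1.94   1.517] 0.0
[np.float64(-0.0404), np.float64(0.3643), np.float64(0.012), np.float64(-0.0003), np.float64(-0.0005), np.float64(0.0747)] [ 0.028  0.858  1.345 -0.048  1.81   1.52 ] 0.0
[np.float64(0.0), np.float64(0.35), np.float64(-0.0), np.float64(0.0), np.float64(0.0), np.float64(0.0)]
lay 0 [0.595 0.025 0.003] [-0.058  0.118  2.459  2.505  0.16  -1.054] 0.0
lay 0.03 [0.595 0.025 0.033] [-0.058  0.042  2.452  2.014  0.105 -0.559] 0.0
lay 0.06 [0.595 0.025 0.063] [-0.058 -0.029  2.44   1.191  0.102  0.269] 0.0
lay 0.1 [0.595 0.025 0.103] [-0.058 -0.114  2.417  0.578  0.174  0.887] 0.0
```

servo_tool --moves '[0,0.006,0.006,0,0,0.035,0.001,0.017,0.012,0,0,0.075,0.001,0.017,0.012,0,0,0.075,-0.005,0.067,0.012,0,0,0.075,-0.011,0.117,0.012,0,0,0.075,-0.017,0.167,0.012,0,0,0.075,-0.023,0.217,0.012,0,0,0.075,-0.029,0.267,0.012,0,0,0.075,-0.035,0.317,0.012,0,0,0.075,-0.0404,0.364,0.012,0,0,0.075]'

```text
time: 31.17
ee_pos: [0.5613, 0.0238, 0.0147]
ee_rot: [[-0.636, -0.766, 0.089], [-0.056, -0.069, -0.996], [0.769, -0.639, 0.001]]
force: [0.1, 0.8, 0.7]
grip_width: 0.0794
```

```bash
python3 - <<'E'
from h import *
s=robot.state(); p0=s["ee_pos"];R0=s["ee_rot"]; print(p0,s["force"])
c=np.array([.5788,.0253,.033]); g,R=g2(c,-50); print(list(rel(p0,R0,g,R)))
b=cap("scene"); cv2.imwrite("pics/m18.png",cv2.resize(b["frame"][165:240,210:310],(800,600),interpolation=cv2.INTER_CUBIC))
E
```

```text
[0.56128568 0.02383023 0.01471673] [0.07916251 0.77115669 0.66761277]
[np.float64(-0.0032), np.float64(-0.0247), np.float64(0.0005), np.float64(-0.0001), np.float64(-0.0004), np.float64(0.0032)]
```

View pics/m18.png

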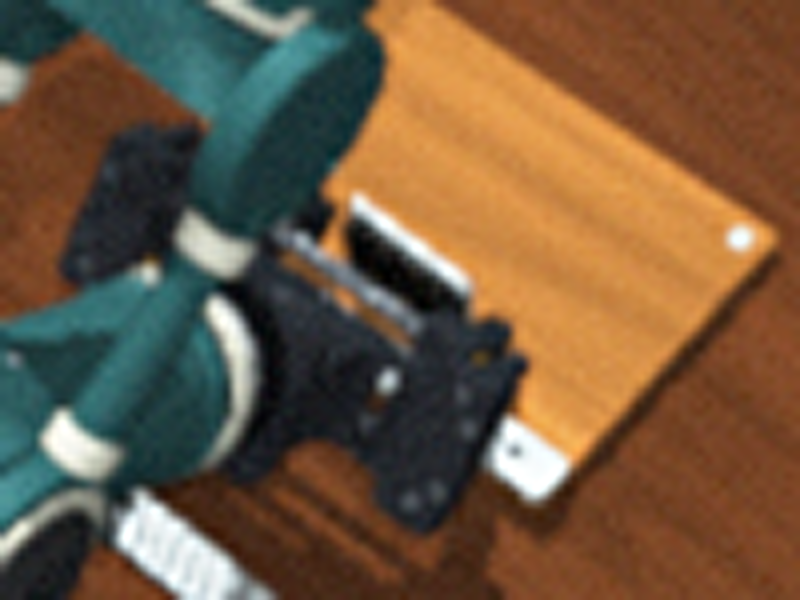

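servo_tool --moves '[0,0,0,0,0,0,0,0,0,0,0,0,0,0,0,0,0,0,0,0,0,0,0,0,0,0,0,0,0,0,0,0,0,0,0,0,0,0,0,0,0,0,0,0,0,0,0,0,0,0,0,0,0,0,0,0,0,0,0,0]'

```text
time: 32.05
ee_pos: [0.5622, 0.0239, 0.0155]
ee_rot: [[-0.637, -0.766, 0.089], [-0.056, -0.069, -0.996], [0.769, -0.64, 0.001]]
force: [0.1, -0.3, -0.3]
grip_width: 0.0793
```

```bash
python3 - <<'E'
from h import *
s=robot.state(); p0=s["ee_pos"];R0=s["ee_rot"]; print(p0,s["force"])
c=np.array([.5788,.0253,.033]); g,R=g2(c,-50); print(list(rel(p0,R0,g,R)))
E
```

```text
[0.56220273 0.02388337 0.01548168] [ 0.14016889 -0.31406886 -0.27000606]
[np.float64(-0.0032), np.float64(-0.0187), np.float64(0.0003), np.float64(-0.0001), np.float64(-0.0004), np.float64(0.0026)]
```

servo_tool --moves '[-0.003,-0.018,0,0,0,0.0025,-0.003,-0.018,0,0,0,0.0025,-0.003,-0.018,0,0,0,0.0025,-0.003,-0.018,0,0,0,0.0025,-0.003,-0.018,0,0,0,0.0025,-0.003,-0.018,0,0,0,0.0025,-0.003,-0.018,0,0,0,0.0025,-0.003,-0.018,0,0,0,0.0025,-0.003,-0.018,0,0,0,0.0025,-0.003,-0.018,0,0,0,0.0025]'

```text
time: 32.88
ee_pos: [0.5653, 0.0242, 0.0173]
ee_rot: [[-0.64, -0.763, 0.089], [-0.057, -0.068, -0.996], [0.766, -0.643, 0.001]]
force: [0.7, 0.6, -0.9]
grip_width: 0.0795
```

servo_tool --moves '[0,0,0,0,0,0,0,0,0,0,0,0,0,0,0,0,0,0,0,0,0,0,0,0,0,0,0,0,0,0,0,0,0,0,0,0,0,0,0,0,0,0,0,0,0,0,0,0,0,0,0,0,0,0,0,0,0,0,0,0]' --gripper 0.35 --squeeze 25

```text
time: 33.72
ee_pos: [0.5653, 0.0242, 0.0173]
ee_rot: [[-0.64, -0.763, 0.089], [-0.057, -0.068, -0.996], [0.766, -0.643, 0.0]]
force: [0.2, -0.1, 1.1]
grip_width: 0.0608
```

```bash
python3 - <<'E'
from h import *
s=robot.state(); p0=s["ee_pos"];R0=s["ee_rot"]; print(p0,s["force"],s["grip_width"])
c=np.array([.5788,.0253,.033]); g,R=g2(c,-50); print(list(rel(p0,R0,g,R)),"off",R0.T@(c-p0))
b=cap("scene"); cv2.imwrite("pics/m19.png",cv2.resize(b["frame"][165:240,210:310],(800,600),interpolation=cv2.INTER_CUBIC))
print(list(rel(p0,R0,p0+[0.0,0,.15],R0)))
E
```

```text
[0.56533955 0.02424335 0.01734323] [ 0.21095275 -0.14357728  1.06169997] 0.060831969774686016
[np.float64(-0.0003), np.float64(-0.0006), np.float64(0.0007), np.float64(-0.0001), np.float64(-0.0003), np.float64(0.0001)] off [ 0.00331921 -0.02040578  0.00014836]
[np.float64(0.5746), np.float64(-0.482), np.float64(0.0004), np.float64(0.0), np.float64(0.0), np.float64(0.0)]
```

View pics/m19.png

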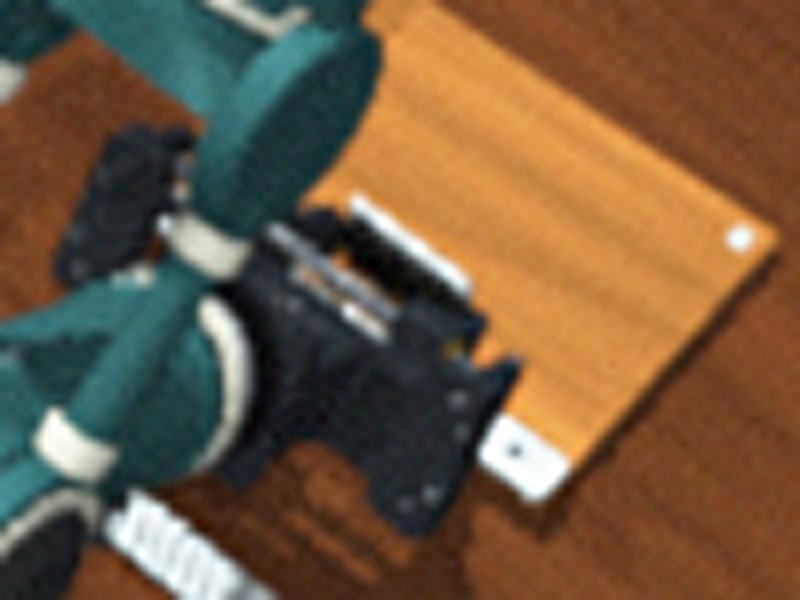

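servo_tool --moves '[0,0,0,0,0,0,0,0,0,0,0,0,0,0,0,0,0,0,0,0,0,0,0,0,0,0,0,0,0,0,0.005,-0.004,0,0,0,0,0.015,-0.012,0,0,0,0,0.03,-0.025,0,0,0,0,0.045,-0.037,0,0,0,0,0.06,-0.05,0,0,0,0]' --gripper 0.25 --squeeze 28

```text
time: 34.6
ee_pos: [0.5654, 0.0241, 0.0334]
ee_rot: [[-0.64, -0.763, 0.089], [-0.056, -0.068, -0.996], [0.766, -0.643, 0.001]]
force: [-0.3, -1.3, -1.4]
grip_width: 0.0606
```

```bash
python3 - <<'E'
from h import *
s=robot.state(); p0=s["ee_pos"];R0=s["ee_rot"]; print(p0,s["force"],s["grip_width"])
b=cap("scene"); cv2.imwrite("pics/m20.png",cv2.resize(b["frame"][165:240,210:310],(800,600),interpolation=cv2.INTER_CUBIC))
import fk
q=s["joint_positions"]
for p,t in (([.60,.025,.2],-10),([.615,.025,.22],40),([.60,.025,.17],40)):
    p=np.array(p);print(t,list(rel(p0,R0,p,Rt(YAW,t))),*[x.round(3) for x in fk.ik(p,Rt(YAW,t),q)])
E
```

```text
[0.56537873 0.02410977 0.0334242 ] [-0.25904207 -1.34409141 -1.43731816] 0.06055595618676033
-10 [np.float64(0.5269), np.float64(-0.6678), np.float64(0.0115), np.float64(-0.0003), np.float64(-0.0003), np.float64(0.4444)] [ 0.009  0.256  1.655 -0.014  1.405  1.494] 0.0
40 [np.float64(0.5555), np.float64(-0.7893), np.float64(0.0182), np.float64(-0.0005), np.float64(-0.0002), np.float64(1.0)] [-0.054 -0.248  2.275  0.221  0.432  1.26 ] 0.0
40 [np.float64(0.412), np.float64(-0.5714), np.float64(0.0114), np.float64(-0.0005), np.float64(-0.0002), np.float64(1.0)] [-0.056 -0.218  2.353  0.294  0.327  1.18 ] 0.0
```

View pics/m20.png

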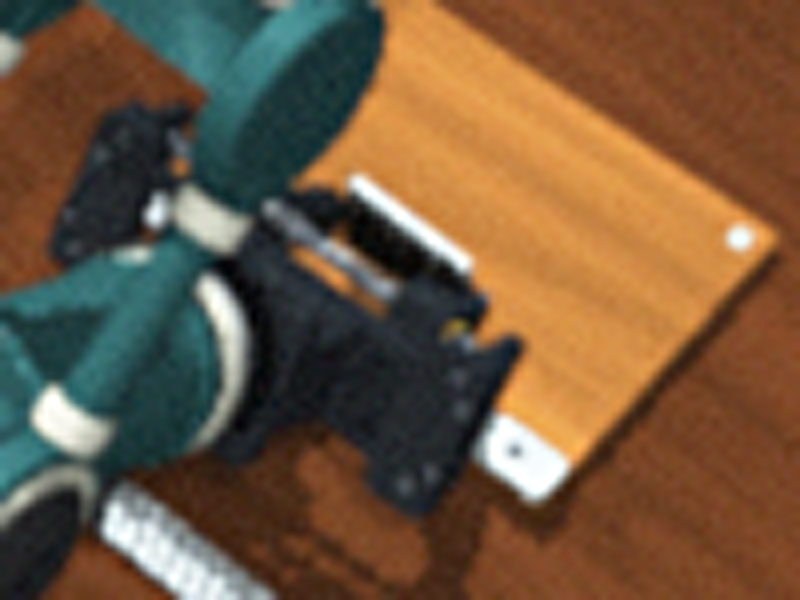

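servo_tool --moves '[0.04,-0.05,0.001,0,0,0.02,0.09,-0.12,0.002,0,0,0.05,0.15,-0.19,0.003,0,0,0.09,0.21,-0.27,0.005,0,0,0.14,0.27,-0.35,0.006,0,0,0.2,0.33,-0.42,0.007,0,0,0.26,0.39,-0.5,0.009,0,0,0.32,0.45,-0.57,0.01,0,0,0.38,0.5,-0.64,0.011,0,0,0.43,0.527,-0.668,0.0115,0,0,0.444]'

```text
time: 35.48
ee_pos: [0.6004, 0.025, 0.2045]
ee_rot: [[-0.982, -0.165, 0.089], [-0.087, -0.016, -0.996], [0.166, -0.986, 0.001]]
force: [0.7, -0.4, -0.5]
grip_width: 0.0606
```

```bash
python3 - <<'E'
from h import *
s=robot.state(); p0=s["ee_pos"];R0=s["ee_rot"]; print(p0,s["force"],s["grip_width"],s["joint_positions"])
for p,t in (([.60,.025,.2],40),([.595,.025,.12],40)):
    p=np.array(p);print(t,list(rel(p0,R0,p,Rt(YAW,t))))
E
```

```text
[0.60043823 0.02497812 0.20450691] [ 0.70448799 -0.43978263 -0.529364  ] 0.06059025365320398 [ 0.00883125  0.24818206  1.65477823 -0.01460964  1.40466707  1.49464798]
40 [np.float64(-0.0016), np.float64(0.0226), np.float64(-0.0003), np.float64(-0.0008), np.float64(0.0), np.float64(0.5505)]
40 [np.float64(-0.0434), np.float64(0.4212), np.float64(-0.003), np.float64(-0.0008), np.float64(0.0), np.float64(0.5505)]
```

servo_tool --moves '[0,0.01,0,0,0,0.05,0,0.02,0,0,0,0.11,0,0.03,0,0,0,0.18,-0.003,0.05,0,0,0,0.25,-0.006,0.07,0,0,0,0.31,-0.008,0.09,0,0,0,0.37,-0.01,0.11,0,0,0,0.43,-0.012,0.13,0,0,0,0.49,-0.014,0.15,0,0,0,0.53,-0.015,0.16,-0.001,0,0,0.55]'

```text
time: 36.32
ee_pos: [0.5934, 0.0252, 0.1632]
ee_rot: [[-0.772, 0.629, 0.089], [-0.069, 0.056, -0.996], [-0.631, -0.775, -0.0]]
force: [-0.5, 0.9, -2.6]
grip_width: 0.0606
```

```bash
python3 - <<'E'
from h import *
s=robot.state(); p0=s["ee_pos"];R0=s["ee_rot"]; print(p0,s["force"],s["grip_width"],s["joint_positions"])
y=.025; cl=np.array([stopx(y),y,.0165])
for gap,dz in((.026,.06),(.026,.03),(.026,.008)):
    p,R=lay2(cl-H(YAW)*gap+[0,0,dz],40); print(dz,p.round(4),list(rel(p0,R0,p,R)))
b=cap("scene"); cv2.imwrite("pics/m21.png",cv2.resize(b["frame"][140:230,210:330],(800,600),interpolation=cv2.INTER_CUBIC))
E
```

```text
[0.59337676 0.02519956 0.16321627] [-0.45094612  0.9094894  -2.6166025 ] 0.06064273833848172 [-0.05532251 -0.21890541  2.36057925  0.28191657  0.33395323  1.19169779]
0.06 [0.5899 0.0241 0.0631] [np.float64(0.3297), np.float64(0.3769), np.float64(0.0043), np.float64(0.0002), np.float64(-0.0001), np.float64(0.0094)]
0.03 [0.5899 0.0241 0.0331] [np.float64(0.4244), np.float64(0.4932), np.float64(0.0043), np.float64(0.0002), np.float64(-0.0001), np.float64(0.0094)]
0.008 [0.5899 0.0241 0.0111] [np.float64(0.4939), np.float64(0.5785), np.float64(0.0044), np.float64(0.0002), np.float64(-0.0001), np.float64(0.0094)]
```

View pics/m21.png

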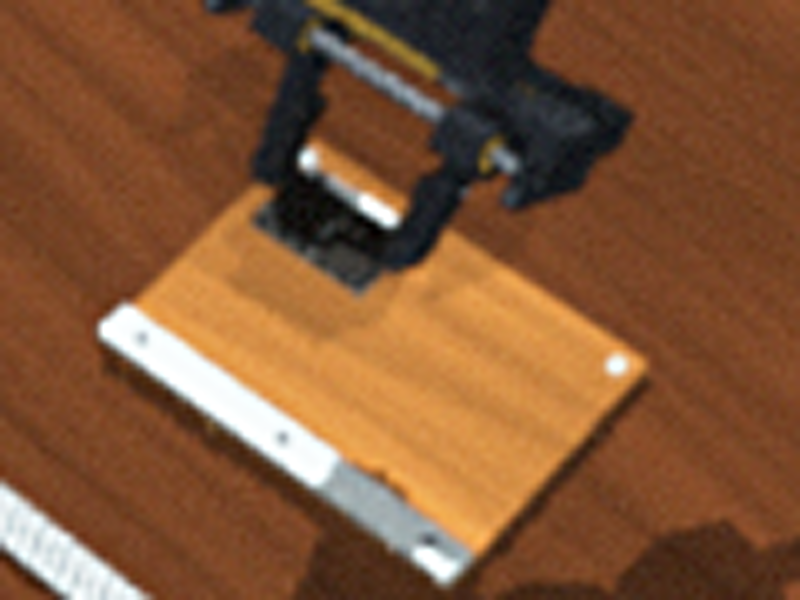

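servo_tool --moves '[0.02,0.025,0,0,0,0.002,0.05,0.06,0,0,0,0.005,0.09,0.105,0.001,0,0,0.009,0.13,0.15,0.002,0,0,0.009,0.17,0.195,0.003,0,0,0.009,0.21,0.24,0.004,0,0,0.009,0.25,0.285,0.004,0,0,0.009,0.29,0.33,0.004,0,0,0.009,0.32,0.365,0.004,0,0,0.009,0.33,0.377,0.004,0,0,0.009]'

```text
time: 37.2
ee_pos: [0.5945, 0.0244, 0.0655]
ee_rot: [[-0.762, 0.641, 0.089], [-0.068, 0.058, -0.996], [-0.644, -0.765, -0.001]]
force: [-0.4, 0.2, -1.1]
grip_width: 0.0605
```

```bash
python3 - <<'E'
from h import *
s=robot.state(); p0=s["ee_pos"];R0=s["ee_rot"]; print(p0,s["force"],s["grip_width"],s["joint_positions"])
y=.025; cl=np.array([stopx(y),y,.0165])
for gap,dz in((.026,.06),(.026,.01),(.026,.004)):
    p,R=lay2(cl-H(YAW)*gap+[0,0,dz],40); print(dz,p.round(4),list(rel(p0,R0,p,R)))
E
```

```text
[0.59452435 0.0243994  0.06549449] [-0.38642345  0.18433628 -1.14333423] 0.06054736988604244 [-0.05980052 -0.03526446  2.44077247  1.16314712  0.10527608  0.29564946]
0.06 [0.5899 0.0241 0.0631] [np.float64(0.0252), np.float64(-0.0058), np.float64(-0.0004), np.float64(0.0006), np.float64(-0.0001), np.float64(-0.0011)]
0.01 [0.5899 0.0241 0.0131] [np.float64(0.1863), np.float64(0.1855), np.float64(-0.0002), np.float64(0.0006), np.float64(-0.0001), np.float64(-0.0011)]
0.004 [0.5899 0.0241 0.0071] [np.float64(0.2056), np.float64(0.2084), np.float64(-0.0002), np.float64(0.0006), np.float64(-0.0001), np.float64(-0.0011)]
```

servo_tool --moves '[0.03,0,0,0,0,0,0.04,0.015,0,0,0,-0.001,0.06,0.035,0,0,0,-0.001,0.08,0.06,0,0,0,-0.001,0.1,0.085,0,0,0,-0.001,0.12,0.11,0,0,0,-0.001,0.14,0.13,0,0,0,-0.001,0.155,0.15,0,0,0,-0.001,0.165,0.16,0,0,0,-0.001,0.17,0.166,0,0,0,-0.001]'

```text
time: 38.03
ee_pos: [0.5914, 0.0236, 0.0198]
ee_rot: [[-0.761, 0.643, 0.089], [-0.068, 0.057, -0.996], [-0.645, -0.764, 0.0]]
force: [0.7, -0.2, -1.3]
grip_width: 0.0605
```

```bash
python3 - <<'E'
from h import *
s=robot.state(); p0=s["ee_pos"];R0=s["ee_rot"]; print(p0,s["force"],s["grip_width"],s["joint_positions"])
y=.025; cl=np.array([stopx(y),y,.0165])
for gap,dz in((.026,.006),(.026,.003),(.024,.001)):
    p,R=lay2(cl-H(YAW)*gap+[0,0,dz],40); print(dz,p.round(4),list(rel(p0,R0,p,R)))
b=cap("scene"); cv2.imwrite("pics/m22.png",cv2.resize(b["frame"][160:235,210:310],(800,600),interpolation=cv2.INTER_CUBIC))
b=cap("top"); cv2.imwrite("pics/m22t.png",cv2.resize(b["frame"][165:240,215:315],(800,600),interpolation=cv2.INTER_CUBIC))
E
```

```text
[0.59141142 0.02359679 0.01978729] [ 0.70056529 -0.20646925 -1.29190505] 0.06050197669061824 [-0.06150129  0.06925126  2.46473696  2.30681946  0.13058895 -0.85585176]
0.006 [0.5899 0.0241 0.0091] [np.float64(0.0399), np.float64(0.0361), np.float64(-0.0031), np.float64(-0.0001), np.float64(0.0001), np.float64(-0.0019)]
0.003 [0.5899 0.0241 0.0061] [np.float64(0.0495), np.float64(0.0475), np.float64(-0.0031), np.float64(-0.0001), np.float64(0.0001), np.float64(-0.0019)]
0.001 [0.5919 0.0243 0.0041] [np.float64(0.0483), np.float64(0.0616), np.float64(-0.0031), np.float64(-0.0001), np.float64(0.0001), np.float64(-0.0019)]
```

View pics/m22.png

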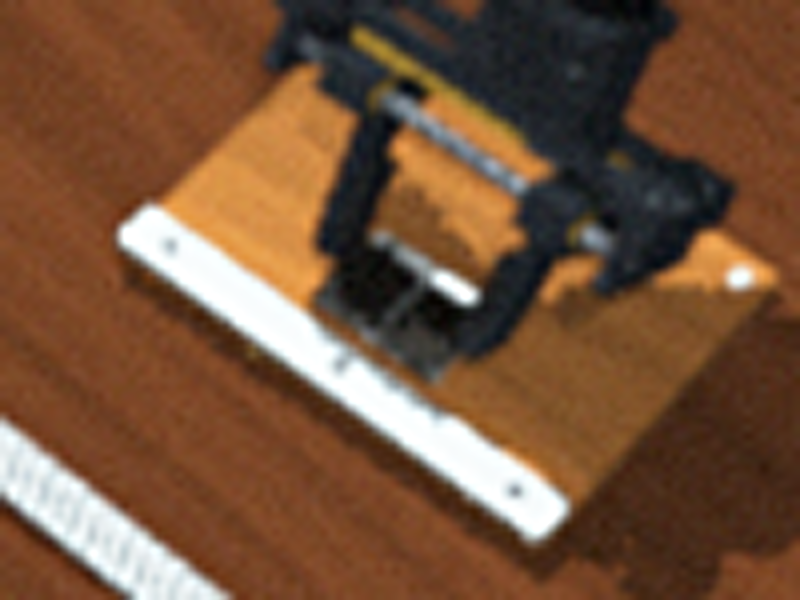

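View pics/m22t.png

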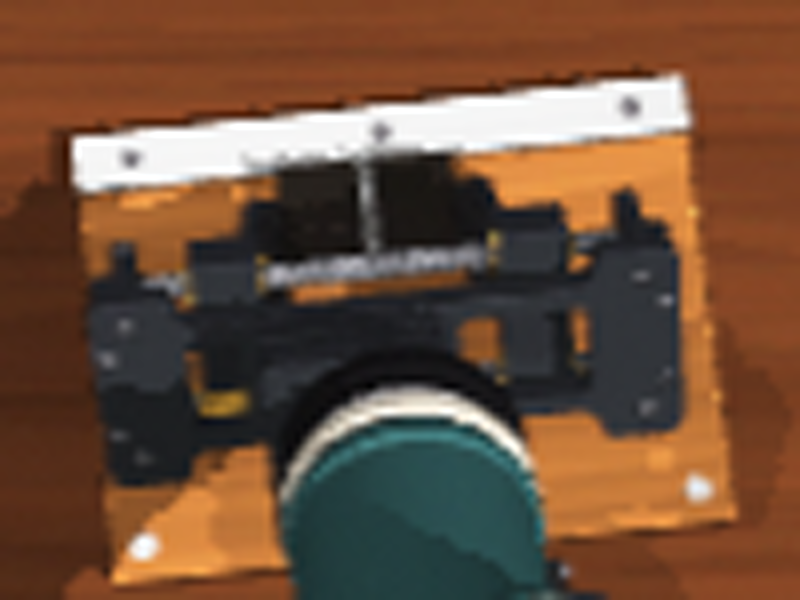

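servo_tool --moves '[0.008,0.004,-0.003,0,0,-0.002,0.014,0.01,-0.003,0,0,-0.002,0.02,0.016,-0.003,0,0,-0.002,0.026,0.022,-0.003,0,0,-0.002,0.032,0.029,-0.003,0,0,-0.002,0.038,0.035,-0.003,0,0,-0.002,0.043,0.04,-0.003,0,0,-0.002,0.048,0.045,-0.003,0,0,-0.002,0.05,0.048,-0.003,0,0,-0.002,0.05,0.048,-0.003,0,0,-0.002]'

```text
time: 38.97
ee_pos: [0.5883, 0.0239, 0.0061]
ee_rot: [[-0.763, 0.64, 0.089], [-0.068, 0.057, -0.996], [-0.642, -0.766, 0.0]]
force: [0.4, 0.2, -1.4]
grip_width: 0.0606
```

```bash
python3 - <<'E'
from h import *
s=robot.state(); p0=s["ee_pos"];R0=s["ee_rot"]; print(p0,s["force"],s["grip_width"],R0[:,1],R0[:,2])
y=.025; cl=np.array([stopx(y),y,.0165])
for gap,dz in((.026,.0015),(.026,-.0),(.021,.001)):
    p,R=lay2(cl-H(YAW)*gap+[0,0,dz],40); print(dz,p.round(4),list(rel(p0,R0,p,R)))
print("1mm down",rel(p0,R0,p0-[0,0,.001],R0),"1mm fwd",rel(p0,R0,p0+.001*H(YAW),R0))
E
```

```text
[0.58830219 0.02390626 0.00606389] [ 0.39478634  0.23459209 -1.44480616] 0.06059990062429046 [ 0.63991622  0.05652395 -0.76636302] [ 8.85662429e-02 -9.96070170e-01  4.86913734e-04]
0.0015 [0.5899 0.0241 0.0046] [np.float64(-0.0017), np.float64(0.0107), np.float64(-0.0001), np.float64(-0.0004), np.float64(0.0), np.float64(0.0003)]
-0.0 [0.5899 0.0241 0.0031] [np.float64(0.0032), np.float64(0.0165), np.float64(-0.0001), np.float64(-0.0004), np.float64(0.0), np.float64(0.0003)]
0.001 [0.5949 0.0245 0.0041] [np.float64(-0.0192), np.float64(0.0287), np.float64(-0.0001), np.float64(-0.0004), np.float64(0.0), np.float64(0.0003)]
1mm down [ 0.0032  0.0038 -0.      0.      0.      0.    ] 1mm fwd [-0.0038  0.0032 -0.      0.      0.      0.    ]
```

servo_tool --moves '[0.001,0.001,0,0,0,0,0.002,0.002,0,0,0,0,0.003,0.0035,0,0,0,0,0.004,0.005,0,0,0,0,0.005,0.006,0,0,0,0,0.006,0.007,0,0,0,0,0.007,0.008,0,0,0,0,0.0077,0.009,0,0,0,0,0.0077,0.009,0,0,0,0,0.0077,0.009,0,0,0,0]'

```text
time: 39.8
ee_pos: [0.5887, 0.0239, 0.0042]
ee_rot: [[-0.763, 0.641, 0.089], [-0.068, 0.057, -0.996], [-0.643, -0.766, 0.001]]
force: [-1.0, -0.2, 1.4]
grip_width: 0.0607
```

servo_tool --moves '[0.0006,0.0008,0,0,0,0,0.001,0.0015,0,0,0,0,0.002,0.0023,0,0,0,0,0.0025,0.003,0,0,0,0,0.0025,0.003,0,0,0,0,0.0025,0.003,0,0,0,0,0.0025,0.003,0,0,0,0,0.0025,0.003,0,0,0,0,0.0025,0.003,0,0,0,0,0.0025,0.003,0,0,0,0]'

```text
time: 40.63
ee_pos: [0.5892, 0.024, 0.0041]
ee_rot: [[-0.762, 0.642, 0.089], [-0.068, 0.057, -0.996], [-0.644, -0.765, 0.001]]
force: [-3.4, -0.5, 5.6]
grip_width: 0.0608
```

servo_tool --moves '[-0.0028,-0.003,0,0,0,0,-0.0028,-0.003,0,0,0,0,-0.0048,-0.0013,0,0,0,0,-0.0068,0.0003,0,0,0,0,-0.0088,0.002,0,0,0,0,-0.0108,0.0037,0,0,0,0,-0.0128,0.0054,0,0,0,0,-0.0148,0.007,0,0,0,0,-0.0166,0.0086,0,0,0,0,-0.0166,0.0086,0,0,0,0]'

```text
time: 41.47
ee_pos: [0.5922, 0.0243, 0.0041]
ee_rot: [[-0.763, 0.64, 0.089], [-0.068, 0.057, -0.996], [-0.643, -0.766, 0.001]]
force: [-3.1, -0.7, 4.7]
grip_width: 0.0604
```

```bash
python3 - <<'E'
from h import *
s=robot.state(); p0=s["ee_pos"];R0=s["ee_rot"]; print(p0,s["force"],s["moment"],s["grip_width"],R0[:,2])
y=.025; cl=np.array([stopx(y),y,.0165])
p,R=lay2(cl-H(YAW)*.021,40); print(p.round(4),list(rel(p0,R0,p,R)))
b=cap("scene"); cv2.imwrite("pics/m23.png",cv2.resize(b["frame"][180:215,240:280],(685,600),interpolation=cv2.INTER_CUBIC))
E
```

```text
[0.59222215 0.02425922 0.00407302] [-3.11039189 -0.68535485  4.69072953] [-0.21611726  0.09499906 -0.06923926] 0.06037817904383421 [ 8.87111649e-02 -9.96057236e-01  5.58182106e-04]
[0.5949 0.0245 0.0031] [np.float64(-0.0073), np.float64(0.0123), np.float64(-0.0001), np.float64(-0.0003), np.float64(0.0001), np.float64(-0.0001)]
```

View pics/m23.png

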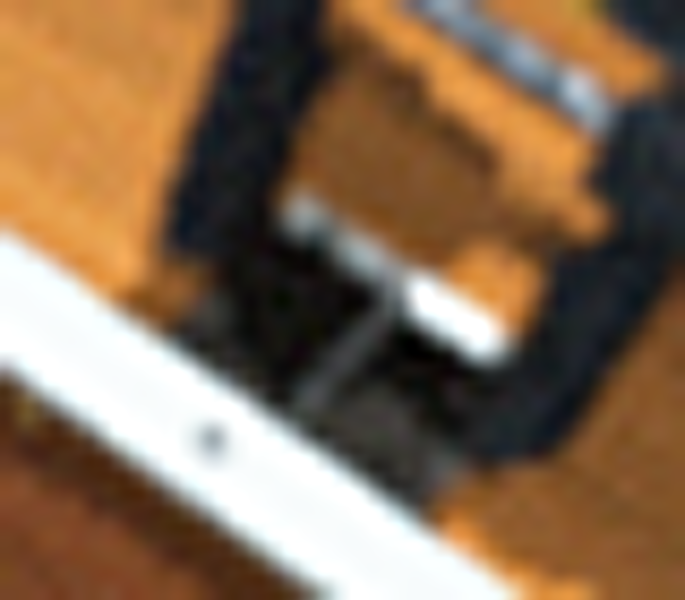

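servo_tool --moves '[-0.001,-0.0012,0,0,0,0,-0.002,-0.0004,0,0,0,0,-0.004,0.0013,0,0,0,0,-0.006,0.003,0,0,0,0,-0.008,0.0047,0,0,0,0,-0.0086,0.0052,0,0,0,0,-0.0086,0.0052,0,0,0,0,-0.0086,0.0052,0,0,0,0,-0.0086,0.0052,0,0,0,0,-0.0086,0.0052,0,0,0,0]'

```text
time: 42.35
ee_pos: [0.5938, 0.0244, 0.0041]
ee_rot: [[-0.763, 0.64, 0.089], [-0.068, 0.056, -0.996], [-0.642, -0.766, 0.001]]
force: [-4.4, -0.2, 4.5]
grip_width: 0.0606
```

servo_tool --moves '[-0.002,0.0016,0,0,0,0,-0.004,0.003,0,0,0,0,-0.006,0.005,0,0,0,0,-0.006,0.005,0,0,0,0,-0.006,0.005,0,0,0,0,-0.006,0.005,0,0,0,0,-0.006,0.005,0,0,0,0,-0.006,0.005,0,0,0,0,-0.006,0.005,0,0,0,0,-0.006,0.005,0,0,0,0]'

```text
time: 43.18
ee_pos: [0.5939, 0.0244, 0.0037]
ee_rot: [[-0.764, 0.639, 0.089], [-0.069, 0.056, -0.996], [-0.641, -0.767, 0.001]]
force: [-14.2, -0.3, 15.8]
grip_width: 0.0611
```

servo_tool --moves '[0.001,-0.003,0,0,0,0,0.0019,-0.0055,0,0,0,0,0.0019,-0.0055,0,0,0,0,0.0019,-0.0055,0,0,0,0,0.0019,-0.0055,0,0,0,0,0.0019,-0.0055,0,0,0,0,0.0019,-0.0055,0,0,0,0,0.0019,-0.0055,0,0,0,0,0.0019,-0.0055,0,0,0,0,0.0019,-0.0055,0,0,0,0]' --squeeze 10

```text
time: 44.02
ee_pos: [0.5941, 0.0244, 0.0044]
ee_rot: [[-0.764, 0.639, 0.089], [-0.068, 0.056, -0.996], [-0.642, -0.767, 0.001]]
force: [-2.2, -0.4, -0.6]
grip_width: 0.0616
```

```bash
python3 - <<'E'
from h import *
s=robot.state(); p0=s["ee_pos"];R0=s["ee_rot"]; print(p0,s["force"],s["grip_width"])
E
```

```text
[0.5940581  0.02443113 0.00443155] [-2.23035993 -0.39929119 -0.59037809] 0.06156240613711918
```

servo_tool --moves '[0.0013,0.0015,0,0,0,0,0.0013,0.0015,0,0,0,0,0.0013,0.0015,0,0,0,0,0.0013,0.0015,0,0,0,0,0.0013,0.0015,0,0,0,0,0.0013,0.0015,0,0,0,0,0.0013,0.0015,0,0,0,0,0.0013,0.0015,0,0,0,0,0.0013,0.0015,0,0,0,0,0.0013,0.0015,0,0,0,0]'

```text
time: 44.85
ee_pos: [0.5941, 0.0244, 0.0041]
ee_rot: [[-0.764, 0.64, 0.089], [-0.068, 0.056, -0.996], [-0.642, -0.767, 0.001]]
force: [-6.0, 0.4, -0.6]
grip_width: 0.062
```

servo_tool --moves '[0,0,0,0,0,0,0,0,0,0,0,0,0,0,0,0,0,0,0,0,0,0,0,0,0,0,0,0,0,0,0,0,0,0,0,0,0,0,0,0,0,0,0,0,0,0,0,0,0,0,0,0,0,0,0,0,0,0,0,0]' --gripper 0.75

```text
time: 45.68
ee_pos: [0.5945, 0.0245, 0.0044]
ee_rot: [[-0.763, 0.64, 0.089], [-0.068, 0.057, -0.996], [-0.643, -0.766, 0.001]]
force: [0.7, -0.6, 0.1]
grip_width: 0.0772
```

```bash
python3 - <<'E'
from h import *
s=robot.state(); p0=s["ee_pos"];R0=s["ee_rot"]; print(p0,s["force"],s["grip_width"])
print("up130",rel(p0,R0,p0+[-.01,0,.13],R0))
b=cap("scene"); cv2.imwrite("pics/m24.png",cv2.resize(b["frame"][180:215,240:280],(685,600),interpolation=cv2.INTER_CUBIC))
E
```

```text
[0.59452368 0.024495   0.00444168] [ 0.74945277 -0.58890342  0.11013466] 0.0772304849692945
up130 [-0.3796 -0.53   -0.0041  0.      0.      0.    ]
```

View pics/m24.png

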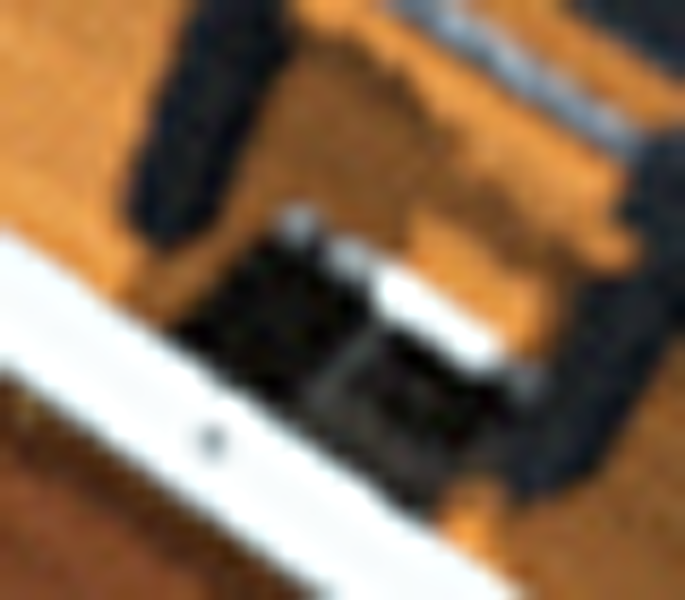

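servo_tool --moves '[-0.01,-0.01,0,0,0,0,-0.025,-0.03,0,0,0,0,-0.045,-0.055,0,0,0,0,-0.07,-0.085,0,0,0,0,-0.095,-0.115,0,0,0,0,-0.12,-0.15,0,0,0,0,-0.145,-0.185,0,0,0,0,-0.17,-0.22,0,0,0,0,-0.195,-0.255,0,0,0,0,-0.22,-0.29,0,0,0,0]'

```text
time: 46.57
ee_pos: [0.5915, 0.0259, 0.069]
ee_rot: [[-0.763, 0.64, 0.092], [-0.068, 0.061, -0.996], [-0.643, -0.766, -0.003]]
force: [0.3, 1.0, 0.2]
grip_width: 0.0771
```

servo_tool --moves '[-0.05,-0.06,0,0,0,0,-0.1,-0.12,0.05,0,0,0,-0.15,-0.18,0.12,0,0,0,-0.2,-0.24,0.2,0,0,0,-0.25,-0.3,0.3,0,0,0,-0.3,-0.35,0.4,0,0,0,-0.35,-0.4,0.5,0,0,0,-0.35,-0.4,0.6,0,0,0,-0.35,-0.4,0.7,0,0,0,-0.35,-0.4,0.8,0,0,0]'

```text
time: 47.4
ee_pos: [0.6088, -0.1346, 0.1757]
ee_rot: [[-0.762, 0.641, 0.092], [-0.069, 0.061, -0.996], [-0.644, -0.765, -0.002]]
force: [0.5, -0.0, -0.4]
grip_width: 0.0772
```

```bash
python3 - <<'E'
from h import *
s=robot.state(); print(s["ee_pos"],s["force"],s["time"])
a=cap("top");b=cap("scene")
cv2.imwrite("pics/f_s.png",cv2.resize(b["frame"][180:215,240:280],(685,600),interpolation=cv2.INTER_CUBIC))
cv2.imwrite("pics/f_t.png",cv2.resize(a["frame"][165:240,215:315],(800,600),interpolation=cv2.INTER_CUBIC))
cv2.imwrite("pics/f_all.png",b["frame"])
E
```

```text
[ 0.60878167 -0.13457003  0.17571242] [ 0.47470209 -0.03088953 -0.41677785] 47.4
```

View pics/f_s.png

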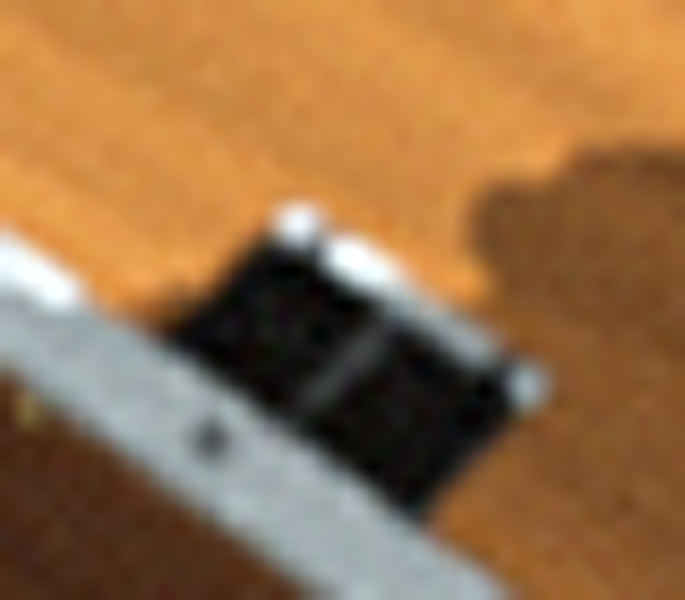

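View pics/f_t.png

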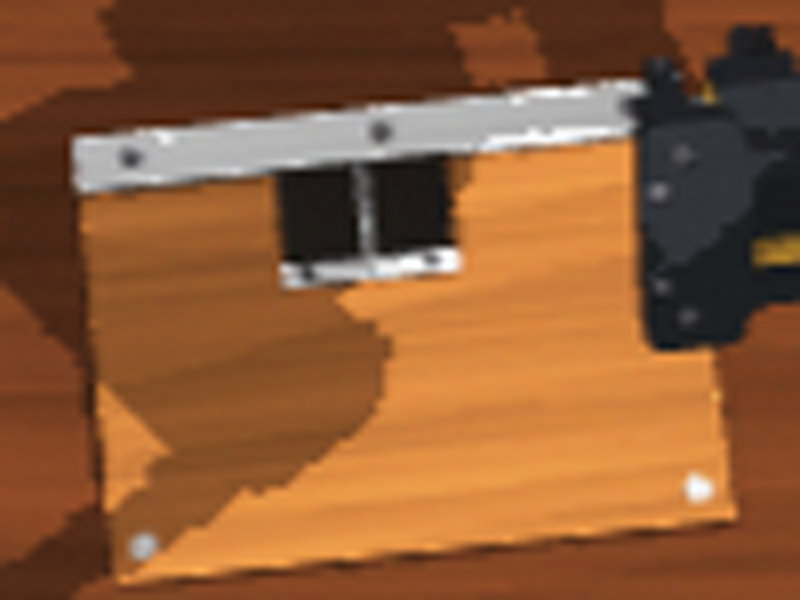

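View pics/f_all.png

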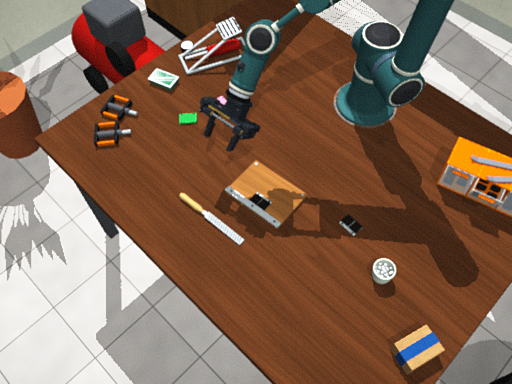

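```bash
python3 - <<'E'
from h import *
a=cap("top"); s=robot.state(); print(np.abs(s["qvel"]).max())
W=pts(a); print("pad z", np.nanmedian(W[188:194,252:258,2]), np.nanmedian(W[188:194,264:270,2]))
print(robot.finish_job())
E
```

```text
0.03257850468257242
pad z 0.0216983304346004 0.02129535431738483
the job is handed in; nothing more can be done
None
```

The grey pad is turned over and lies on the filing board, lining up and flat. Its thick long edge is against the steel stop strip, and the gripper is clear of it. I handed the job in at about 47 s on the robot's clock, against the 69 s limit.

**How it went over:** I gripped the pad by its ends and stood it on its thick edge on the board. I then gripped it again from the far side, laid it over and pushed it along the board until it met the stop, which pushed back with about 14 N. I eased that to about 6 N before letting go.

**Last checks:**
- Both cameras show the lining up, the plate's bare edge toward the robot, and no visible gap at the stop.
- The depth camera puts the pad's top at about 21.5 mm at both ends. It should be 21 mm, so the pad lies flat within camera accuracy.
- In the final scene picture the other pad, the rasp, the cup and the green look-alike look undisturbed. The pink one is partly hidden behind the gripper. I did not measure any of these.

**What did not go to plan:**
- **Missed grips:** Two closings missed, because the fingertips sit further back when open than the tool point suggests. The first miss, with the pad lying flat, did not move it. The second slid the standing pad about 3 mm across the board, but it stayed upright. I measured it again before gripping it properly.
- **Positions:** Contact with the board and with the stop each came about 1 mm away from my estimate. I set the pad down by the force readings instead.

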